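# Clear the grinding stage and sweep its channel

## Task

Clear and clean the low metal stage in front of the grinder: first push every steel offcut along the front channel and off the end of the stage so that it drops into the open scrap box at that side, sliding the offcuts and not lifting them up high. Next take out the tool bits: slide each straight forward until it is wholly out from under the clamp bar, never prising it up against the bar, then lift it and lay it flat and lengthwise on the rubber-topped wooden block at the other side, side by side, not stacked and not hanging over the ends. Last, lay the bar magnet lengthwise in the empty channel at the block's end, draw it slowly (3 to 5 cm a second) along the channel floor from there to the scrap box's end to gather the grinding dust, and lay it back where it was; leave the tape roll, the V-block and the round tin alone.

Things in the scene. Friction and masses are not known exactly. Their poses are not given: they have to be found in the camera images.
- stage: fixed metal stage, 185 (its x) x 150 (its y) mm; origin at the centre of its underside, on the surface; x points away from the robot, y to the left, z up. Its plain steel top is at z = 70 mm, with a channel along the front and, at the back, three lanes under the clamp bar; its sides drop straight down at y = +75 and -75 mm
- channel (a point): middle of the channel floor: stage x = -67 mm, y = 0, z = 65 mm. The channel runs along stage y, 41 mm wide (stage x = -87.5 to -47 mm), between the 5 mm step up to the stage top and a 5 mm front rim whose top is also at z = 70 mm; both its ends are open
- lanes (a point): floor of the middle lane at the front edge of the clamp bar: stage x = 36 mm, y = 0, z = 70 mm. Three lanes 20 mm wide at stage y = +45, 0 and -45 mm, between solid dividers from x = 42 mm back to a wall at x = 86.5 mm; in front of them the top is open and flat. A bit lies in a lane with its rear 40 to 50 mm under the bar
- clamp_bar: fixed flat dark steel bar bolted across the back of the stage, 56.5 x 150 x 7 mm; origin at the centre of its underside, which is 85 mm above the surface (15 mm above the lane floor). Its front edge is at stage x = +36 mm: a bit is free when its rear end is in front of that; top of the bolt heads at 97.5 mm
- scrap_box: fixed open dark sheet-steel scrap chute box, 150 (x) x 100 (y) mm at the mouth, narrowing to 66 mm in y at the floor; origin at the centre of its underside; rim 58 mm high, below the channel floor; its axes are parallel to those of the stage. It stands close against the left or the right side of the stage, under the channel's end
- block: fixed wooden block with a thin black rubber top, 150 (x) x 100 (y) x 50 mm high; origin at the centre of its underside, top at 50 mm; axes parallel to those of the stage; it stands at the side of the stage opposite to the scrap box
- bit_a: ground steel lathe tool bit, a plain square bar 12 x 110 x 12 mm, one end ground to a point and a dark band at one end; mass about 0.12 kg. Its long axis is its own y (the pointed end may face either way). Origin: middle of its underside. Some bits may be absent (None)
- bit_b: ground steel lathe tool bit, a plain square bar 12 to 13 mm square, 120 mm long, one end ground to a point and a dark band at one end; mass about 0.15 kg. Its long axis is its own y (the pointed end may face either way). Origin: middle of its underside. Some bits may be absent (None)
- bit_c: ground steel lathe tool bit, a plain square bar 12 x 110 x 12 mm, one end ground to a point and a dark band at one end; mass about 0.12 kg. Its long axis is its own y (the pointed end may face either way). Origin: middle of its underside. Some bits may be absent (None)
- bit_a_mid (a point): centre of bit_a, 6 mm above its underside
- bit_b_mid (a point): centre of bit_b, 6 mm above its underside
- bit_c_mid (a point): centre of bit_c, 6 mm above its underside
- offcut_1: loose offcut of flat steel bar, 28 (x) x 60 (y) x 16 mm, about 0.18 kg, origin at the centre of its underside; lies in the front channel with its length roughly along the channel and bars the way of the bits. May be absent (None)
- offcut_2: loose offcut of flat steel bar, 28 (x) x 60 (y) x 16 mm, about 0.18 kg, origin at the centre of its underside; lies in the front channel with its length roughly along the channel and bars the way of the bits. May be absent (None)
- magnet: loose black square bar magnet with two metal bands (its pull is not simulated), 24 x 90 (its y) x 24 mm, about 0.2 kg, alike on all four long sides; origin at its middle; it lies on the bare bench to the right of the stage
- tape_roll: bystander: roll of tape lying flat, 72 mm across, 19 mm high; origin at the centre of its underside
- v_block: bystander: steel V-block 60 x 48 x 30 mm; origin at the centre of its underside
- paste_tin: bystander: round tin with a white lid, 66 mm across, 39 mm high; origin at the centre of its underside

How it is judged:
On the way, in this order (a step that is already met when the one before it is completed fails the run):
1. every offcut lies in the scrap box (x of offcut_1 in the frame of scrap_box between -0.073 and 0.073 m and y of offcut_1 in the frame of scrap_box between -0.048 and 0.048 m and z of each of offcut_1, offcut_2 in the frame of scrap_box below 0.055 m and x of offcut_2 in the frame of scrap_box between -0.073 and 0.073 m and y of offcut_2 in the frame of scrap_box between -0.048 and 0.048 m), for 0.2 s.
2. after that, a first bit has been slid forward out from under the clamp bar (x of any of bit_a_mid, bit_b_mid, bit_c_mid in the frame of stage below -0.015 m), for 0.1 s.
3. every bit lies flat on the wooden block (x of bit_a_mid in the frame of block between -0.03 and 0.03 m and y of bit_a_mid in the frame of block between -0.05 and 0.05 m and z of bit_a_mid in the frame of block between 0.052 and 0.06 m and angle between the y axis of each of bit_a, bit_b, bit_c and the x axis of block, either way round below 0.3 rad and linear speed of each of bit_a, bit_b, bit_c below 0.03 m/s and x of bit_b_mid in the frame of block between -0.03 and 0.03 m and y of bit_b_mid in the frame of block between -0.05 and 0.05 m and z of bit_b_mid in the frame of block between 0.052 and 0.06 m and x of bit_c_mid in the frame of block between -0.03 and 0.03 m and y of bit_c_mid in the frame of block between -0.05 and 0.05 m and z of bit_c_mid in the frame of block between 0.052 and 0.06 m), for 0.2 s.
4. the magnet lies in the channel near the block's end (its middle 60 to 108 mm, across, from the block's middle) (x of magnet in the frame of stage between -0.0785 and -0.0555 m and z of magnet in the frame of stage between 0.072 and 0.083 m and (y of magnet in the frame of block between 0.06 and 0.108 m or y of magnet in the frame of block between -0.108 and -0.06 m) and angle between the y axis of magnet and the y axis of stage, either way round below 0.35 rad), for 0.3 s.
5. moving slowly along the channel floor: 108 to 130.5 mm (x of magnet in the frame of stage between -0.0785 and -0.0555 m and z of magnet in the frame of stage between 0.072 and 0.083 m and (y of magnet in the frame of block between 0.108 and 0.1305 m or y of magnet in the frame of block between -0.1305 and -0.108 m) and angle between the y axis of magnet and the y axis of stage, either way round below 0.35 rad), for 0.3 s.
6. still slowly along the channel floor: 130.5 to 153 mm (x of magnet in the frame of stage between -0.0785 and -0.0555 m and z of magnet in the frame of stage between 0.072 and 0.083 m and (y of magnet in the frame of block between 0.1305 and 0.153 m or y of magnet in the frame of block between -0.153 and -0.1305 m) and angle between the y axis of magnet and the y axis of stage, either way round below 0.35 rad), for 0.3 s.
7. near the scrap box's end of the channel: 153 to 205 mm (x of magnet in the frame of stage between -0.0785 and -0.0555 m and z of magnet in the frame of stage between 0.072 and 0.083 m and (y of magnet in the frame of block between 0.153 and 0.205 m or y of magnet in the frame of block between -0.205 and -0.153 m) and angle between the y axis of magnet and the y axis of stage, either way round below 0.35 rad), for 0.3 s.
At the end, for the whole second after the job is handed in: every offcut lies in the scrap box below its rim; every bit lies at rest flat on the block (within 30 mm of its middle lengthwise, within its width and 0.3 rad of lengthwise), not stacked; the magnet lies at rest on the bench within 60 mm of where it was at the start (all of step 1 and all of step 3 and height (world z) of magnet between 0.006 and 0.018 m and distance of magnet from where it was at the start of the episode below 0.06 m and linear speed of magnet below 0.03 m/s); the robot touches nothing.
It fails at once if an offcut lifted more than 35 mm above the channel (height (world z) of any of offcut_1, offcut_2 above 0.1 m).
It fails at once if a bit prised up against the clamp bar with more than 15 N (contact force between any of bit_a, bit_b, bit_c and clamp_bar above 15 N).
It fails at once if the tape roll, V-block or round tin shifted by more than 20 mm (distance of any of tape_roll, v_block, paste_tin from where it was at the start of the episode above 0.02 m).
Of bit_a, bit_b, bit_c only 2 to 3 are there at a start; the rules pass over those that are not, and their reading is None.
Of offcut_1, offcut_2 only 1 to 2 are there at a start; the rules pass over those that are not, and their reading is None.
At some moment in a run one of offcut_1, offcut_2 may be knocked a few centimetres aside while the robot is not near it.
Once in a run the grip may slacken for a moment while it holds something.
It also fails if it takes over 200 s, if anything falls off the work surface, if the arm or the gripper's body presses on something with over 40 N, if the wrist force passes 120 N, or if a joint passes its speed limit or range.

## Robot

A 6-joint arm with a two-finger parallel gripper is mounted at the origin on a cart in front of the work surface, level with it; the furniture and walls round the work are solid. World frame = base frame: x ahead of the robot, y to its left, z up, the work surface at z = 0. Lengths are in m, angles in rad, forces in N, time in s.
With the tool pointing down it reaches from about 0.25 to 0.775 m from the base axis. Payload 4 kg.
Tool frame: the origin (TCP) lies midway between the tips of the shut fingers; the grasp point (between the pads) lies 19 mm behind it (bot.grip_depth is the distance from the TCP to the grasp point, in m); z points along the fingers, y is the line along which they close (so a half turn about z gives the same grasp; the last joint's range is limited). The gripper opens to 85 mm and grips with 20 to 120 N. Pads are 22 mm wide; open, the fingers measure 114 mm over their backs; the gripper's body (76 mm by 85 mm) begins 54 mm behind the grasp point. The pads swing forward as they close: fully open they stand 13 mm farther back than shut.
Start: joints at [1.068, 0.087, 1.371, -0, 1.684, -0.103], TCP at [0.214, 0.507, 0.231] pointing down, gripper open.
Joint ranges: [-3.1, 3.1], [-0.76, 2.03], [0.27, 2.55], [-1.08, 4.22], [0.17, 2.65], [-2.57, 2.57]. Speed limits (rad/s): [2.79, 2.79, 3.14, 3.14, 3.14, 3.14].

## Interface

Orientations are given as [roll, pitch, yaw] about the fixed x, y, z axes, in that order (R = Rz(yaw) Ry(pitch) Rx(roll)).
In Python, from plant import bot gives the robot as it stands.
- The arm moves only by the tool drive_tool, never from a script. Its argument "targets" is a list of rows, each an object with "travel": the shift along the tool's x, y, z in mm, a list of three; "dr": the turn, a rotation vector about the tool's x, y, z in degrees, a list of three. In form: [{"travel": [dx, dy, dz], "dr": [rx, ry, rz]}, ...]. A call has 1 to 5 rows; each row is the pose to reach, as a shift and turn from the pose commanded when the call began, along the tool's axes at that moment; what a row does not reach only later rows make up. A row lasts 1/8 s, in which the tool goes at most 62.5 mm and 10.7 degrees, less where a joint would pass 70% of its speed; a pose out of reach is approached as far as the arm can. A call with a gripper value outside its range is refused whole. "gripper" is the opening, from -1 (shut) to 1 (fully open), so that 0 is half open, set as the call begins (left out, the last holds). The fingers move at their own pace and stop on an object; "newtons" is the grip in N (left out, the last holds). Time passes only in rows, so rows that repeat a pose let the fingers close. It gives the time, the measured TCP pose, the force, the opening and the grip force at its end, in the units of the state.
- bot.observe(): the state, without advancing time (a new reading comes with each control period).
- bot.read_camera(name): name is "side" or "top" or "wrist"; returns a dict with "frame" (420x560x3 uint8, red, green, blue), "camera_matrix" (3x3 intrinsics, pixels), "pose" (4x4, takes a point from camera to world coordinates); the wrist camera has in their place "T_tool_cam" (4x4, takes a point from camera to tool coordinates, whose origin is the TCP and whose axes are the flange's). Camera axes: x right, y down, z forward; pixel columns grow to the right and rows downward; lengths in m; the calibration is good to about 2 mm. A picture is of the moment at which its call begins: read the wrist's pose just before it. There is no depth.
- bot.sign_off(): hands the job in; it is judged then, once.
Trained networks look in the newest picture that a camera, given by its name, has taken for a name from the list of things; names that differ only in an ending like _2 or _b are one class to them, and where a whole thing is asked for, a point or a joint stands for the part that bears it (a point fixed in the world has none). Each returns a list of dicts, best first, with "p" (0 to 1); they miss things now and then, are a little off and sometimes report something else, mostly with a low value. They report only what shows in the picture. A call takes as long as a camera call.
- bot.masks_of(camera, target): "pixels" (420x560 bool, what is visible of it) and "centre" ([column, row] in pixels, amid what is visible of it).
- bot.tip_of(camera, target): "centre" ([column, row] in pixels: a listed point, or the origin of a listed thing).
The state is a dict: "time_s": time; "joint_positions": joint angles; "dq": joint speeds; "joint_torque": joint torques, N m; "position": TCP position; "tcp_rot": TCP orientation; "force": force on the tool from outside, world axes, zero at the start; "moment": the same for the moment, N m; "width": opening from 0.0 (shut) to 1.0 (fully open); "grasp_force": force on a finger pad.
Only numpy, scipy, OpenCV 4.12 (cv2) and the standard library are available. Lean on these libraries where they do the work, as an engineer would, in place of code of your own. Each camera call takes 0.05 s, during which the arm holds its last target. There are 200 camera calls.

## Working session

There is one attempt and no reset: what is moved stays moved. The work goes in short steps, Python scripts to look and compute and a tool call to move; the robot and the scene stay as the last step left them, time stands still between calls to the robot, and variables do not carry over. Pictures are saved under pics/ and viewed, at most 17 in all, crops included, and the job is handed in when it is done.

Besides the shell and the picture viewer there is one more tool, called after "Emit:" by a JSON object that holds its "fn" and its "kwargs", one argument or row to a line. drive_tool: Moves the arm, as the interface text tells. Its arguments: {"type":"object","properties":{"targets":{"type":"array","items":{"type":"object","properties":{"travel":{"type":"array","items":{"type":"number"}},"dr":{"type":"array","items":{"type":"number"}}}}},"gripper":{"type":"number"},"newtons":{"type":"number"}},"required":["targets"]}

```bash
mkdir -p pics; ls; cat > h.py <<'E'
import numpy as np, cv2
from plant import bot
def ray(c,px):
    K=c["camera_matrix"];d=np.linalg.inv(K)@[px[0],px[1],1];T=c["pose"];return T[:3,3],T[:3,:3]@d
def at(c,px,z):
    o,d=ray(c,px);return o+d*(z-o[2])/d[2]
def proj(c,p):
    T=np.linalg.inv(c["pose"]);q=c["camera_matrix"]@(T[:3,:3]@np.array(p)+T[:3,3]);return q[:2]/q[2]
def cam(n):
    c=bot.read_camera(n)
    if n=="wrist":
        from scipy.spatial.transform import Rotation as R
        s=bot.observe();W=np.eye(4);W[:3,:3]=R.from_euler("xyz",s["tcp_rot"]).as_matrix();W[:3,3]=s["position"];c["pose"]=W@c["T_tool_cam"]
    return c
E
python3 - <<'E'
from h import *
print(bot.observe())
for n in ["top","side"]:
    c=cam(n);cv2.imwrite(f"pics/{n}0.png",c["frame"][:,:,::-1])
    print(n,c["pose"].round(3).tolist(),c["camera_matrix"].round(1).tolist())
    for t in ["stage","scrap_box","block","channel","lanes","bit_a","bit_b","bit_a_mid","offcut_1","magnet","tape_roll","v_block","paste_tin","clamp_bar"]:
        print(t,[(round(d["p"],2),np.round(d["centre"]).tolist()) for d in bot.tip_of(n,t)][:5])
E
```

```text
pics
{'time_s': 0.0, 'joint_positions': array([ 1.06792753e+00,  8.79860605e-02,  1.37230155e+00, -2.20101489e-05,
        1.68360521e+00, -1.03139964e-01]), 'dq': array([-4.08189280e-05, -1.40977124e-03,  3.53696549e-04,  1.83708242e-03,
       -5.31946877e-04, -5.32644247e-04]), 'joint_torque': array([-1.01733156e-03, -3.51866519e+01, -3.13269782e+01, -1.18428093e-04,
        1.07666297e-02,  5.08831718e-06]), 'position': array([0.21382507, 0.50617628, 0.23009817]), 'tcp_rot': array([-3.13930246e+00, -2.15058995e-04,  2.74186113e+00]), 'force': array([ 0.63277134, -0.63763302,  0.07614785]), 'moment': array([-0.04304328,  0.01743843, -0.03995822]), 'grasp_force': 0.0, 'width': 1.0008506606825052}
top [[-0.024, -0.992, 0.126, 0.45], [-1.0, 0.022, -0.022, -0.091], [0.019, -0.126, -0.992, 1.067], [0.0, 0.0, 0.0, 1.0]] [[401.8, 0.0, 278.9], [0.0, 401.8, 209.7], [0.0, 0.0, 1.0]]
stage [(0.76, [215.0, 221.0])]
scrap_box [(0.68, [165.0, 224.0])]
block [(0.58, [263.0, 246.0])]
channel [(0.72, [212.0, 247.0]), (0.38, [205.0, 154.0])]
lanes [(0.65, [217.0, 208.0])]
bit_a [(0.66, [199.0, 209.
[... 679 characters left out ...]
ge [(0.68, [282.0, 294.0])]
scrap_box [(0.63, [273.0, 342.0]), (0.62, [367.0, 208.0])]
block [(0.6, [272.0, 263.0]), (0.57, [320.0, 260.0]), (0.44, [262.0, 278.0])]
channel [(0.92, [312.0, 277.0]), (0.56, [271.0, 266.0])]
lanes [(0.57, [267.0, 260.0]), (0.45, [263.0, 277.0])]
bit_a [(0.88, [270.0, 267.0]), (0.71, [278.0, 246.0]), (0.56, [260.0, 279.0])]
bit_b [(0.88, [270.0, 267.0]), (0.71, [278.0, 246.0]), (0.56, [260.0, 279.0])]
bit_a_mid [(0.71, [279.0, 244.0])]
offcut_1 [(0.8, [316.0, 264.0]), (0.22, [295.0, 201.0])]
magnet [(0.74, [366.0, 207.0])]
tape_roll []
v_block []
paste_tin [(0.53, [364.0, 205.0]), (0.25, [316.0, 263.0])]
clamp_bar [(0.79, [247.0, 250.0]), (0.75, [364.0, 205.0])]
```

```bash
python3 - <<'E'
import cv2
a=cv2.imread("pics/top0.png");cv2.imwrite("pics/top0c.png",cv2.resize(a[120:300,130:400],None,fx=2.96,fy=2.96,interpolation=cv2.INTER_CUBIC))
a=cv2.imread("pics/side0.png");cv2.imwrite("pics/side0c.png",cv2.resize(a[160:400,180:460],None,fx=2.5,fy=2.5,interpolation=cv2.INTER_CUBIC))
E
```

```text
(no output)
```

View pics/top0c.png

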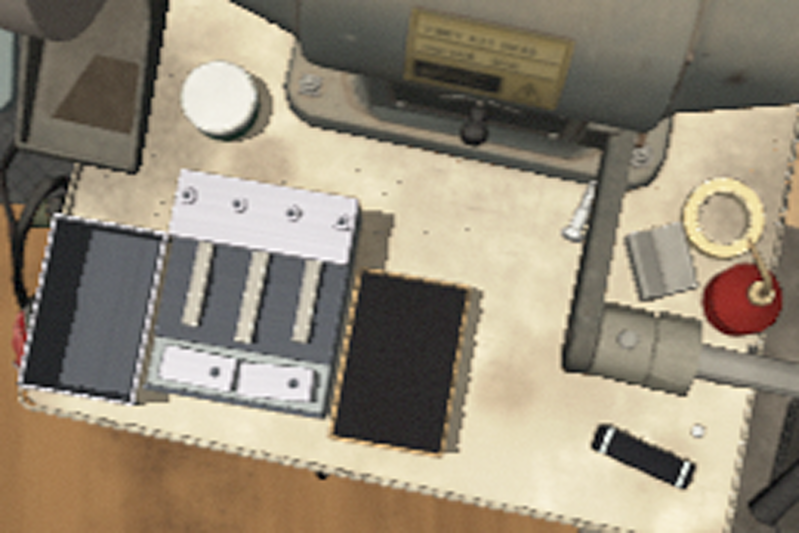

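View pics/side0c.png

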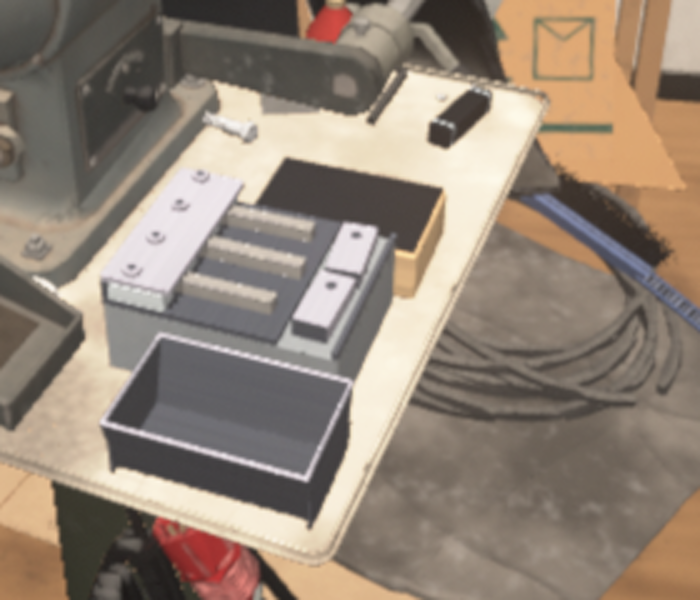

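Top view (crop ×2.96): scrap box on the left at (90,310), the stage with three bits at (198,280), (250,295), (305,300), two offcuts in the channel at (197,368) and (275,380), the block on the right at (405,360), and the magnet at (642,455). The side view shows the same layout. Next I measure the poses.

```bash
cat >> h.py <<'E'
def rect(c,m,z):
    ys,xs=np.nonzero(m);P=np.array([at(c,(x,y),z)[:2] for x,y in zip(xs,ys)])
    (cx,cy),(w,h),a=cv2.minAreaRect((P*1000).astype(np.float32));return np.round([cx,cy,w,h,a],1)
E
python3 - <<'E'
from h import *
c=cam("top")
for t,z in [("block",.05),("scrap_box",.058),("clamp_bar",.092),("stage",.07),("bit_a",.082),("offcut_1",.081),("magnet",.024)]:
    for d in bot.masks_of("top",t)[:4]:
        print(t,round(d["p"],2),np.round(d["centre"]),d["pixels"].sum(),rect(c,d["pixels"],z),at(c,d["centre"],z).round(4))
cr=lambda x,y:(x/2.96+130-.5,y/2.96+120-.5)
for n,p,z in [("bar BL",(178,168),.092),("bar BR",(357,200),.092),("bar FR",(349,264),.092),("rim FL",(148,390),.07),("rim FR",(325,415),.07),("block BL",(360,270),.05),("BR",(470,287),.05),("FR",(440,455),.05),("FL",(330,436),.05)]: print(n,at(c,cr(*p),z).round(4))
E
```

```text
block 0.6 [265. 243.] 2377 [498.5 -75.1 103.4 151.6  80.8] [ 0.4956 -0.0753  0.05  ]
block 0.51 [202. 152.] 541 [731.4  78.4  64.6  69.3  89.7] [0.734  0.0823 0.05  ]
block 0.21 [232. 221.] 146 [551.8   4.1  14.2  69.8  80.1] [0.5537 0.0052 0.05  ]
scrap_box 0.7 [161. 223.] 2325 [549.  183.6 100.3 149.8  78.7] [0.5516 0.1832 0.058 ]
clamp_bar 0.68 [219. 193.] 1407 [619.1  35.9 150.   58.9  78.2] [0.6175 0.0341 0.092 ]
stage 0.7 [201. 149.] 566 [725.3  74.4  70.   63.   43.7] [0.7358 0.0807 0.07  ]
stage 0.57 [219. 210.] 3656 [557.7  47.9 160.6 190.5  79. ] [0.5785 0.0367 0.07  ]
bit_a 0.68 [197. 220.] 135 [564.1  91.6  15.3  65.8  80.7] [0.5539 0.0886 0.082 ]
bit_a 0.62 [215. 223.] 144 [553.2  46.7  14.   70.8  78.5] [0.5455 0.0458 0.082 ]
bit_a 0.45 [231. 220.] 86 [552.2   0.9  10.6  55.6  78.1] [0.5517 0.0049 0.082 ]
offcut_1 0.8 [195. 244.] 293 [495.   91.7  61.8  29.9  74.7] [0.4955 0.0934 0.081 ]
offcut_1 0.79 [225. 248.] 302 [482.7  27.5  61.6  29.6  85.5] [0.4846 0.0212 0.081 ]
magnet 0.89 [348. 275.] 351 [ 412.4 -284.2   91.9   25.6   63.2] [ 0.4096 -0.2886  0.024 ]
magnet 0.4 [349. 209.] 454 [ 581.1 -306.4   61.8   54.3   14.7] [ 0.5812 -0.2981  0.024 ]
bar BL [0.6615 0.1055 0.092 ]
bar BR [ 0.6314 -0.0428  0.092 ]
bar FR [ 0.5779 -0.0354  0.092 ]
rim FL [0.4789 0.1341 0.07  ]
rim FR [ 0.4547 -0.0124  0.07  ]
block BL [ 0.578  -0.0424  0.05  ]
BR [ 0.5611 -0.1367  0.05  ]
FR [ 0.4189 -0.1075  0.05  ]
FL [ 0.4371 -0.0148  0.05  ]
```

```bash
cat >> h.py <<'E'
from scipy.spatial.transform import Rotation as R
import json,os
ST=json.load(open("st.json")) if os.path.exists("st.json") else [.556,.0482,-11.0]
def s2w(x,y):
    a=np.radians(ST[2]);return np.array([ST[0]+(x*np.cos(a)-y*np.sin(a))/1000,ST[1]+(x*np.sin(a)+y*np.cos(a))/1000])
def w2s(p):
    a=np.radians(ST[2]);d=(np.array(p[:2])-ST[:2])*1000;return np.array([d[0]*np.cos(a)+d[1]*np.sin(a),-d[0]*np.sin(a)+d[1]*np.cos(a)])
def go(xyz,psi):
    s=bot.observe();M=R.from_euler("xyz",s["tcp_rot"]);G=R.from_euler("xyz",[np.pi,0,np.radians(psi)])
    print("travel",(M.inv().apply(np.array(xyz)-s["position"])*1000).round(1),"dr",np.degrees((M.inv()*G).as_rotvec()).round(1))
E
python3 - <<'E'
from h import *
p=s2w(-67,-100);print(p);go([*p,.2],ST[2]+180)
p=s2w(-40,0);print(p);go([*p,.28],ST[2]+180)
E
```

```text
[ 0.47115008 -0.03717852]
travel [-448.5 -400.9   31.3] dr [  0.    0.  -11.9]
[0.51673491 0.05583236]
travel [-454.3 -297.4  -48.7] dr [  0.    0.  -11.9]
```

Emit:
{"fn": "drive_tool", "kwargs": {
  "targets": [
    {"travel": [-50,-33,-10],"dr": [0,0,0]},
    {"travel": [-100,-65,-20],"dr": [0,0,0]},
    {"travel": [-150,-98,-30],"dr": [0,0,0]},
    {"travel": [-200,-131,-40],"dr": [0,0,-6]},
    {"travel": [-250,-164,-49],"dr": [0,0,-12]}
  ],
  "gripper": -1
}}

```text
time_s: 2.52
position: [0.3813, 0.2566, 0.281]
tcp_rot: [3.141, 0.001, 2.955]
force: [0.8, 1.4, -0.8]
width: 0.001
grasp_force: 0.0
```

```bash
python3 - <<'E'
from h import *
s=bot.observe();print(s["position"],s["tcp_rot"],s["time_s"]);go([*s2w(-60,0),.28],ST[2]+180)
E
```

```text
[0.38133097 0.25664607 0.28101916] [3.14065479e+00 1.10756900e-03 2.95502346e+00] 2.525
travel [-150.3 -172.1    1. ] dr [0.1 0.1 0.3]
```

Emit:
{"fn": "drive_tool", "kwargs": {
  "targets": [
    {"travel": [-38,-43,0],"dr": [0,0,0]},
    {"travel": [-76,-86,0],"dr": [0,0,0]},
    {"travel": [-114,-129,0],"dr": [0,0,0]},
    {"travel": [-150,-172,0],"dr": [0,0,0]},
    {"travel": [-150,-172,0],"dr": [0,0,0]}
  ]
}}

```text
time_s: 3.15
position: [0.4964, 0.0577, 0.2796]
tcp_rot: [-3.141, -0.001, 2.945]
force: [-0.2, 0.3, -0.0]
width: -0.004
grasp_force: 0.0
```

```bash
python3 - <<'E'
from h import *
c=cam("wrist");f=c["frame"][:,:,::-1].copy();s=bot.observe();print(s["position"],s["tcp_rot"],s["time_s"],c["T_tool_cam"].round(3).tolist())
for p in [(-92.5,-75),(-92.5,75),(-47,-75),(-47,75),(36,-75),(36,75)]:
    z=.092 if p[0]==36 else .07
    cv2.circle(f,tuple(int(v) for v in proj(c,[*s2w(*p),z]).round()),2,(0,0,255),-1)
for p in [(42,-50),(-108,-50),(42,50),(-108,50)]:
    cv2.circle(f,tuple(int(v) for v in proj(c,[*s2w(p[0],p[1]-132),.05]).round()),2,(255,0,0),-1)
cv2.imwrite("pics/w1.png",f)
for t,z in [("block",.05),("clamp_bar",.092),("bit_a",.082),("offcut_1",.081)]:
    for d in bot.masks_of("wrist",t)[:4]:
        r=rect(c,d["pixels"],z);print(t,round(d["p"],2),np.round(d["centre"]),r,w2s(r[:2]/1000).round(1))
E
```

```text
[0.49566685 0.05955374 0.27985569] [ 3.14138276e+00 -1.21900800e-03  2.94765406e+00] 3.2 [[-0.0, -0.958, -0.285, 0.071], [1.0, 0.0, -0.001, -0.0], [0.001, -0.285, 0.958, -0.143], [0.0, 0.0, 0.0, 1.0]]
block 0.89 [163. 191.] [495.3 -68.3 106.3 149.5  78.9] [ -37.4 -125.9]
clamp_bar 0.89 [313. 289.] [611.9  36.9 150.   50.4  78.9] [57.  -0.4]
bit_a 0.96 [325. 238.] [564.   91.7  13.5  74.6  79.6] [-0.4 44.2]
bit_a 0.71 [280. 226.] [542.7  50.   12.   61.3  78.6] [-13.4  -0.8]
bit_a 0.63 [238. 238.] [547.5   2.3  14.3  72.6  79.8] [  0.4 -46.7]
offcut_1 0.88 [249. 173.] [480.9  28.9  60.5  30.4  83.4] [-70.  -33.3]
offcut_1 0.84 [314. 170.] [492.7  92.6  60.4  31.5  78.9] [-70.6  31.5]
```

View pics/w1.png

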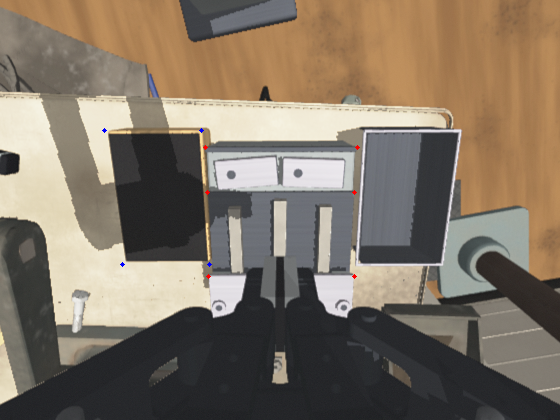

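The wrist view confirms the stage pose: the red model dots fall on the rim, step and bar edges to within about 2 mm. Offcuts are at (249,173) and (314,170), bits at (235,238), (280,226) and (325,238). Now I go to the block end of the channel.

```bash
python3 - <<'E'
from h import *
go([*s2w(-67,-96),.15],ST[2]+180)
go([*s2w(-67,-96),.073],ST[2]+180)
E
```

```text
travel [  4.7 -98.1 130.5] dr [0.  0.  0.2]
travel [  4.7 -98.1 207.5] dr [0.  0.  0.2]
```

Emit:
{"fn": "drive_tool", "kwargs": {
  "targets": [
    {"travel": [2,-40,43],"dr": [0,0,0]},
    {"travel": [4,-80,87],"dr": [0,0,0]},
    {"travel": [5,-98,130],"dr": [0,0,0]},
    {"travel": [5,-98,170],"dr": [0,0,0]},
    {"travel": [5,-98,195],"dr": [0,0,0]}
  ]
}}

```text
time_s: 4.03
position: [0.4704, -0.033, 0.0833]
tcp_rot: [3.141, -0.002, 2.953]
force: [-0.2, 0.2, 0.0]
width: 0.003
grasp_force: 0.0
```

```bash
python3 - <<'E'
from h import *
s=bot.observe();print(s["time_s"],w2s(s["position"]),s["position"][2])
go([*s2w(-67,-96),.073],ST[2]+180)
c=cam("wrist")
for d in bot.masks_of("wrist","offcut_1")[:3]:
        r=rect(c,d["pixels"],.081);print(round(d["p"],2),r,w2s(r[:2]/1000).round(1))
cv2.imwrite("pics/w2.png",c["frame"][:,:,::-1])
E
```

```text
4.025 [-68.49097685 -96.02581088] 0.08331588872189283
travel [-1.5  0.  10.3] dr [ 0.  -0.1  0.2]
0.92 [484.5  71.9  39.6  32.   79.2] [-74.7   9.6]
0.61 [475.5  25.6  61.4  32.2  83.3] [-74.7 -37.5]
```

Emit:
{"fn": "drive_tool", "kwargs": {
  "targets": [
    {"travel": [-1,0,9.5],"dr": [0,0,0]},
    {"travel": [-1,12,9.5],"dr": [0,0,0]},
    {"travel": [-1,24,9.5],"dr": [0,0,0]},
    {"travel": [-1,36,9.5],"dr": [0,0,0]},
    {"travel": [-1,48,9.5],"dr": [0,0,0]}
  ]
}}

```text
time_s: 4.75
position: [0.4825, 0.0131, 0.0765]
tcp_rot: [-3.141, 0.001, 2.952]
force: [0.0, -2.7, 1.4]
width: 0.003
grasp_force: 1.3
```

Emit:
{"fn": "drive_tool", "kwargs": {
  "targets": [
    {"travel": [0,12,0],"dr": [0,0,0]},
    {"travel": [0,24,0],"dr": [0,0,0]},
    {"travel": [0,36,0],"dr": [0,0,0]},
    {"travel": [0,48,0],"dr": [0,0,0]},
    {"travel": [0,60,0],"dr": [0,0,0]}
  ]
}}

```text
time_s: 5.38
position: [0.4932, 0.0728, 0.0755]
tcp_rot: [3.141, -0.001, 2.951]
force: [0.1, -1.2, -0.1]
width: -0.0
grasp_force: 0.4
```

```bash
python3 - <<'E'
from h import *
s=bot.observe();print(s["time_s"],w2s(s["position"]),s["position"][2],s["force"])
c=cam("wrist")
for d in bot.masks_of("wrist","offcut_1")[:3]:
        r=rect(c,d["pixels"],.081);print(round(d["p"],2),r,w2s(r[:2]/1000).round(1))
cv2.imwrite("pics/w3.png",c["frame"][:,:,::-1])
E
```

```text
5.375 [-66.35904064  12.12399839] 0.07549616652462 [ 0.12555925 -1.23969881 -0.14373974]
0.87 [496.4 110.1  60.9  32.7  79.1] [-70.3  49.4]
0.67 [491.1 167.6  54.4  23.8  73.5] [-86.5 104.8]
```

View pics/w3.png

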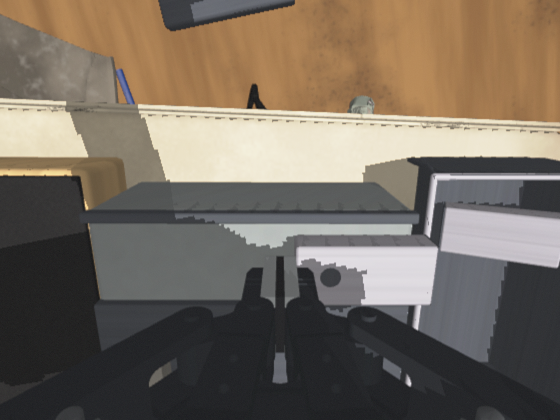

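The first offcut is dropping into the box at (500,235); the second is still in the channel at (365,270). I push on.

Emit:
{"fn": "drive_tool", "kwargs": {
  "targets": [
    {"travel": [0,12,0],"dr": [0,0,0]},
    {"travel": [0,24,0],"dr": [0,0,0]},
    {"travel": [0,36,0],"dr": [0,0,0]},
    {"travel": [0,48,0],"dr": [0,0,0]},
    {"travel": [0,60,0],"dr": [0,0,0]}
  ]
}}

```text
time_s: 6.1
position: [0.505, 0.1316, 0.076]
tcp_rot: [3.141, 0.001, 2.951]
force: [0.1, 0.7, -0.5]
width: 0.004
grasp_force: 0.0
```

Emit:
{"fn": "drive_tool", "kwargs": {
  "targets": [
    {"travel": [0,6,0],"dr": [0,0,0]},
    {"travel": [0,6,-50],"dr": [0,0,0]},
    {"travel": [0,-40,-100],"dr": [0,0,0]},
    {"travel": [0,-60,-100],"dr": [0,0,0]},
    {"travel": [0,-60,-100],"dr": [0,0,0]}
  ]
}}

```text
time_s: 6.72
position: [0.4935, 0.0707, 0.1767]
tcp_rot: [3.141, 0.002, 2.949]
force: [-0.4, 0.4, -0.6]
width: -0.001
grasp_force: 0.0
```

```bash
python3 - <<'E'
from h import *
s=bot.observe();print(s["time_s"],w2s(s["position"]),s["position"][2],s["force"])
c=cam("wrist")
for n in ["offcut_1","bit_a"]:
    for d in bot.masks_of("wrist",n)[:4]:
        r=rect(c,d["pixels"],.082);print(n,round(d["p"],2),np.round(d["centre"]),r,w2s(r[:2]/1000).round(1))
cv2.imwrite("pics/w4.png",c["frame"][:,:,::-1])
E
```

```text
6.725 [-65.63848672  10.12690696] 0.1766637003139927 [-0.43692375  0.35398852 -0.61873447]
offcut_1 0.79 [404. 202.] [501.4 155.2  22.3  39.2  80.8] [-74.   94.6]
offcut_1 0.79 [432. 183.] [493.5 167.5  50.3  23.5  76.9] [-84.1 105.2]
bit_a 0.97 [326. 272.] [550.7  93.   13.3  51.5  79. ] [-13.8  43. ]
bit_a 0.95 [262. 250.] [521.3  53.6  12.2  21.3  77.9] [-35.1  -1.3]
bit_a 0.76 [205. 276.] [535.3   4.8  14.5  51.8  79.6] [-12.  -46.6]
```

View pics/w4.png

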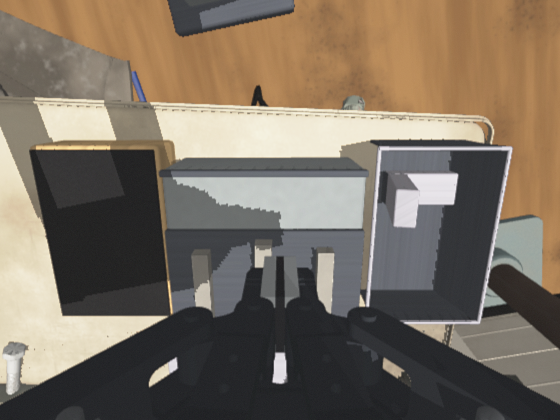

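```bash
python3 - <<'E'
from h import *
c=cam("side")
for d in bot.tip_of("side","offcut_1")[:3]:
    print(round(d["p"],2),np.round(d["centre"]),[w2s(at(c,d["centre"],z)).round() for z in (.01,.03,.05)])
cv2.imwrite("pics/s4.png",cv2.resize(c["frame"][200:400,180:400,::-1],None,fx=2.5,fy=2.5,interpolation=cv2.INTER_CUBIC))
E
```

```text
0.79 [289. 345.] [array([-66., 132.]), array([-72., 150.]), array([-79., 168.])]
0.57 [292. 319.] [array([-47.,  69.]), array([-55.,  88.]), array([-62., 108.])]
```

View pics/s4.png

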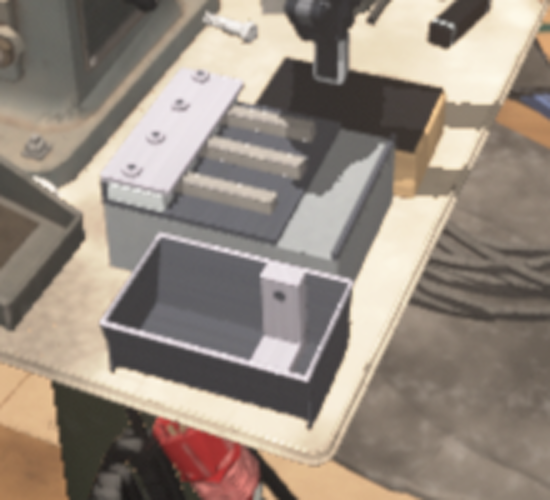

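```bash
python3 - <<'E'
from h import *
c=cam("side")
cr=lambda q:np.round((q-[180,200])*2.5)
print("rim",[cr(proj(c,[*s2w(x,82),.058])) for x in (-107,42)])
t=np.array([-17,58.])/np.hypot(17,58) # y,z up the wall
n=np.array([58,17.])/np.hypot(17,58)
for x in (-55,-65,-75):
  for z0 in (1,17):
    b=np.array([99+ -17*z0/58,z0])
    for nm,q in [("topend_wall",b+60*t),("topend_in",b+60*t+16*n),("bot_in",b+16*n)]:
        print(x,z0,nm,q.round(),[cr(proj(c,[*s2w(x+e,q[0]),q[1]/1000])) for e in (-14,14)])
for d in bot.masks_of("side","offcut_1")[:3]:
    ys,xs=np.nonzero(d["pixels"]);print(d["p"],cr(np.array([xs.min(),ys.min()])),cr(np.array([xs.max(),ys.max()])))
E
```

```text
rim [array([353., 279.]), array([159., 231.])]
-55 1 topend_wall [82. 59.] [array([302., 266.]), array([265., 257.])]
-55 1 topend_in [97. 63.] [array([294., 275.]), array([257., 266.])]
-55 1 bot_in [114.   6.] [array([286., 351.]), array([250., 341.])]
-55 17 topend_wall [77. 75.] [array([304., 245.]), array([267., 236.])]
-55 17 topend_in [92. 79.] [array([297., 254.]), array([259., 244.])]
-55 17 bot_in [109.  22.] [array([289., 330.]), array([252., 320.])]
-65 1 topend_wall [82. 59.] [array([315., 269.]), array([278., 260.])]
-65 1 topend_in [97. 63.] [array([308., 278.]), array([270., 269.])]
-65 1 bot_in [114.   6.] [array([300., 354.]), array([263., 344.])]
-65 17 topend_wall [77. 75.] [array([317., 248.]), array([280., 239.])]
-65 17 topend_in [92. 79.] [array([310., 257.]), array([272., 248.])]
-65 17 bot_in [109.  22.] [array([302., 334.]), array([265., 324.])]
-75 1 topend_wall [82. 59.] [array([328., 272.]), array([291., 263.])]
-75 1 topend_in [97. 63.] [array([321., 282.]), array([284., 272.])]
-75 1 bot_in [114.   6.] [array([313., 358.]), array([276., 348.])]
-75 17 topend_wall [77. 75.] [array([331., 251.]), array([293., 242.])]
-75 17 topend_in [92. 79.] [array([324., 260.]), array([286., 251.])]
-75 17 bot_in [109.  22.] [array([315., 337.]), array([278., 327.])]
0.72 [250. 338.] [300. 370.]
0.56 [258. 262.] [305. 340.]
0.38 [98. 68.] [395. 278.]
```

Both offcuts are in the box. The second stands on the box floor leaning against the wall, with its origin about 30 mm up and 41 mm off centre, which is inside the limits. On to the bits, right one first.

```bash
python3 - <<'E'
from h import *
go([*s2w(0,-46.5),.12],ST[2]+180)
E
```

```text
travel [-66.4 -58.3  54.9] dr [-0.  -0.1  0.2]
```

Emit:
{"fn": "drive_tool", "kwargs": {
  "targets": [
    {"travel": [-33,-29,0],"dr": [0,0,0]},
    {"travel": [-66,-58,0],"dr": [0,0,0]},
    {"travel": [-66,-58,30],"dr": [0,0,0]},
    {"travel": [-66,-58,55],"dr": [0,0,0]},
    {"travel": [-66,-58,55],"dr": [0,0,0]}
  ],
  "gripper": -0.15,
  "newtons": 40
}}

```text
time_s: 7.7
position: [0.5453, 0.0026, 0.1177]
tcp_rot: [-3.141, -0.007, 2.952]
force: [0.4, 0.4, -0.4]
width: 0.424
grasp_force: 0.0
```

```bash
python3 - <<'E'
from h import *
c=cam("wrist");s=bot.observe();print(s["time_s"],w2s(s["position"]),s["position"][2],s["width"])
go([*s2w(0,-46.5),.0735],ST[2]+180)
for d in bot.masks_of("wrist","bit_a")[:4]:
        r=rect(c,d["pixels"],.082);print(round(d["p"],2),np.round(d["centre"]),r,w2s(r[:2]/1000).round(1))
cv2.imwrite("pics/w5.png",c["frame"][:,:,::-1])
E
```

```text
7.75 [ -0.67723912 -46.64031477] 0.11974392884131499 0.4239301845943933
travel [-0.8  0.1 46.2] dr [-0.  -0.2  0.1]
0.95 [442. 244.] [567.3  88.1  18.   76.6  78.7] [ 3.5 41.3]
0.92 [278. 244.] [551.1  -0.6  12.7  75.1  79.4] [  4.5 -48.8]
0.67 [362. 220.] [549.2  45.8  16.1  68.7  78. ] [-6.2 -3.7]
```

View pics/w5.png

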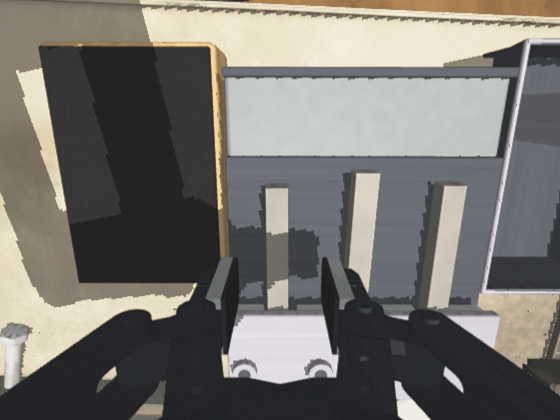

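The open fingers straddle the right bit (at 278,244), centred on column 280, and clear of the middle bit. I descend and grip.

Emit:
{"fn": "drive_tool", "kwargs": {
  "targets": [
    {"travel": [-1,-0.5,20],"dr": [0,0,0]},
    {"travel": [-1,-0.5,36],"dr": [0,0,0]},
    {"travel": [-1,-0.5,46],"dr": [0,0,0]},
    {"travel": [-1,-0.5,46],"dr": [0,0,0]}
  ]
}}

```text
time_s: 8.3
position: [0.5474, 0.0016, 0.0741]
tcp_rot: [-3.142, -0.002, 2.951]
force: [-0.2, 0.3, -0.2]
width: 0.425
grasp_force: 0.0
```

Emit:
{"fn": "drive_tool", "kwargs": {
  "targets": [
    {"travel": [0,0,0],"dr": [0,0,0]},
    {"travel": [0,0,0],"dr": [0,0,0]},
    {"travel": [0,0,0],"dr": [0,0,0]},
    {"travel": [0,0,0],"dr": [0,0,0]}
  ],
  "gripper": -1,
  "newtons": 40
}}

```text
time_s: 8.8
position: [0.5486, 0.0014, 0.0758]
tcp_rot: [3.141, 0.002, 2.951]
force: [-0.2, -0.3, 3.8]
width: 0.121
grasp_force: 41.5
```

Emit:
{"fn": "drive_tool", "kwargs": {
  "targets": [
    {"travel": [8,0,0],"dr": [0,0,0]},
    {"travel": [18,0,0],"dr": [0,0,0]},
    {"travel": [30,0,0],"dr": [0,0,0]},
    {"travel": [42,0,0],"dr": [0,0,0]},
    {"travel": [54,0,0],"dr": [0,0,0]}
  ]
}}

```text
time_s: 9.43
position: [0.4949, 0.0117, 0.0757]
tcp_rot: [3.141, 0.003, 2.951]
force: [2.7, -0.1, 5.3]
width: 0.119
grasp_force: 41.7
```

```bash
python3 - <<'E'
from h import *
c=cam("wrist");s=bot.observe();print(s["time_s"],w2s(s["position"]),s["position"][2],s["width"],s["grasp_force"],s["force"])
for d in bot.masks_of("wrist","bit_a")[:4]:
        r=rect(c,d["pixels"],.082);print(round(d["p"],2),np.round(d["centre"]),r,w2s(r[:2]/1000).round(1))
cv2.imwrite("pics/w6.png",c["frame"][:,:,::-1])
E
```

```text
9.475 [-54.29495836 -47.36344277] 0.07572817455495351 0.1196389185135339 41.81264340877533 [ 0.05884555 -0.6207196   6.74146887]
0.88 [476. 333.] [536.6  92.3  18.9  29.2  78.7] [-27.5  39.6]
0.8 [281. 284.] [501.6  10.1  11.9  89.5  79.2] [-46.1 -47.8]
0.59 [379. 300.] [511.8  52.3  15.3   8.5  83.2] [-44.2  -4.4]
```

View pics/w6.png

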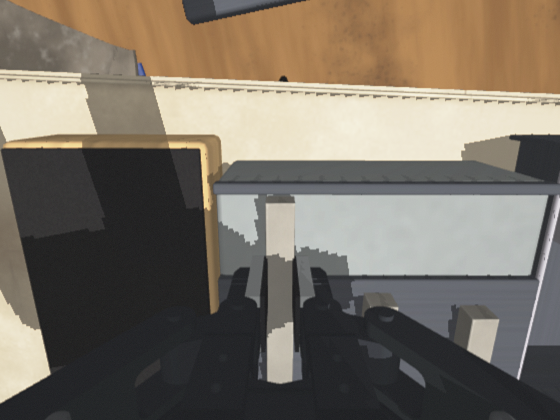

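The bit has come out straight with its tip at (280,198), fully clear of the bar. I lift it and carry it to the block.

Emit:
{"fn": "drive_tool", "kwargs": {
  "targets": [
    {"travel": [0,0,-15],"dr": [0,0,0]},
    {"travel": [0,0,-40],"dr": [0,0,0]},
    {"travel": [0,-40,-40],"dr": [0,0,0]},
    {"travel": [0,-80,-40],"dr": [0,0,0]},
    {"travel": [0,-121,-40],"dr": [0,0,0]}
  ]
}}

```text
time_s: 10.15
position: [0.4702, -0.1074, 0.1139]
tcp_rot: [3.141, -0.004, 2.952]
force: [0.4, -0.1, -0.6]
width: 0.122
grasp_force: 40.9
```

```bash
python3 - <<'E'
from h import *
c=cam("wrist");s=bot.observe();print(s["time_s"],w2s(s["position"]),s["position"][2],s["width"],s["grasp_force"],s["force"])
go([*s2w(-54,-168),.0565],ST[2]+180)
for d in bot.masks_of("wrist","bit_a")[:2]:
        r=rect(c,d["pixels"],s["position"][2]+.006);print(round(d["p"],2),np.round(d["centre"]),r,w2s(r[:2]/1000).round(1))
E
```

```text
10.2 [ -54.50836342 -174.06813469] 0.11390060152168008 0.11942501196108636 40.94778120517731 [-0.6238577  -3.49707316 -0.4998625 ]
travel [-0.7  6.3 57.4] dr [-0.3 -0.2 -0.1]
0.66 [551. 352.] [519.3  -2.5  64.4  14.1   1.4] [-26.4 -56.8]
0.62 [283. 284.] [ 477.6 -114.3   12.    90.    79. ] [ -46.  -174.5]
```

Emit:
{"fn": "drive_tool", "kwargs": {
  "targets": [
    {"travel": [-1,5,25],"dr": [0,0,0]},
    {"travel": [-1,5,48],"dr": [0,0,0]},
    {"travel": [-1,5,55],"dr": [0,0,0]},
    {"travel": [-1,5,57],"dr": [0,0,0]},
    {"travel": [-1,5,58],"dr": [0,0,0]}
  ]
}}

```text
time_s: 10.88
position: [0.4745, -0.1023, 0.0576]
tcp_rot: [3.142, 0.001, 2.951]
force: [-0.8, 0.5, -1.0]
width: 0.124
grasp_force: 40.9
```

```bash
python3 - <<'E'
from h import *
s=bot.observe();print(s["time_s"],w2s(s["position"]),s["position"],s["width"],s["grasp_force"],s["force"])
E
```

```text
10.875 [ -51.28766272 -163.3179734 ] [ 0.4744921  -0.10233121  0.05759002] 0.12356856136532947 40.93327581882477 [-0.80368521  0.49204796 -1.02231508]
```

Emit:
{"fn": "drive_tool", "kwargs": {
  "targets": [
    {"travel": [0,0,1.5],"dr": [0,0,0]},
    {"travel": [0,0,2.5],"dr": [0,0,0]},
    {"travel": [0,0,2.5],"dr": [0,0,0]}
  ]
}}

```text
time_s: 11.25
position: [0.4746, -0.1025, 0.0558]
tcp_rot: [-3.142, 0.002, 2.951]
force: [-2.3, 2.0, 5.8]
width: 0.122
grasp_force: 41.7
```

Contact. I open slightly and rise.

Emit:
{"fn": "drive_tool", "kwargs": {
  "targets": [
    {"travel": [0,0,0],"dr": [0,0,0]},
    {"travel": [0,0,0],"dr": [0,0,0]},
    {"travel": [0,0,0],"dr": [0,0,0]},
    {"travel": [0,0,-15],"dr": [0,0,0]},
    {"travel": [0,0,-70],"dr": [0,0,0]}
  ],
  "gripper": -0.45
}}

```text
time_s: 11.88
position: [0.4715, -0.1016, 0.1221]
tcp_rot: [3.14, -0.008, 2.951]
force: [1.3, -0.5, 0.7]
width: 0.276
grasp_force: 0.0
```

Emit:
{"fn": "drive_tool", "kwargs": {
  "targets": [
    {"travel": [-25,55,0],"dr": [0,0,0]},
    {"travel": [-50,110,0],"dr": [0,0,0]},
    {"travel": [-52,116,0],"dr": [0,0,0]},
    {"travel": [-52,116,0],"dr": [0,0,0]}
  ],
  "gripper": -0.15
}}

```text
time_s: 12.38
position: [0.547, 0.0018, 0.1247]
tcp_rot: [-3.141, 0.0, 2.952]
force: [0.3, -0.4, -0.2]
width: 0.422
grasp_force: 0.0
```

```bash
python3 - <<'E'
from h import *
c=cam("wrist");s=bot.observe();print(s["time_s"],w2s(s["position"]),s["position"],s["width"])
go([*s2w(-3,-1.5),.0735],ST[2]+180)
for d in bot.masks_of("wrist","bit_a")[:4]:
        r=rect(c,d["pixels"],.082);r2=rect(c,d["pixels"],.062);print(round(d["p"],2),np.round(d["centre"]),r,w2s(r[:2]/1000).round(1),w2s(r2[:2]/1000).round(1))
cv2.imwrite("pics/w7.png",c["frame"][:,:,::-1])
E
```

```text
12.425 [ -0.1902744  -48.00721031] [0.54665301 0.00111112 0.12459711] 0.420079510019102
travel [ 2.7 46.5 51.1] dr [-0.  -0.   0.1]
0.84 [437. 238.] [564.7  86.7  17.7  75.2  78.8] [ 1.2 39.5] [ 9.  48.9]
0.77 [358. 216.] [548.   44.7  15.7  69.4  76.8] [-7.2 -5. ] [-0.3 -0.3]
0.69 [ 87. 162.] [492.8 -93.   16.3  98.5  78.8] [ -35.1 -150.7] [ -31.1 -161.7]
```

View pics/w7.png

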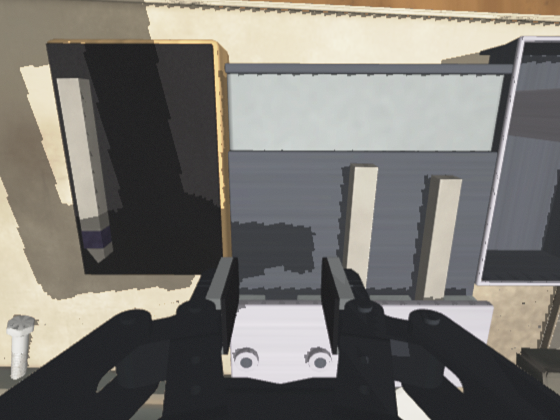

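The first bit lies flat on the block at (85,165). Now the middle one (358,216).

Emit:
{"fn": "drive_tool", "kwargs": {
  "targets": [
    {"travel": [2,23,0],"dr": [0,0,0]},
    {"travel": [4,46,0],"dr": [0,0,0]},
    {"travel": [4,46,0],"dr": [0,0,0]},
    {"travel": [4,46,10],"dr": [0,0,0]},
    {"travel": [4,46,10],"dr": [0,0,0]}
  ]
}}

```text
time_s: 13.1
position: [0.5506, 0.0464, 0.1128]
tcp_rot: [-3.141, -0.003, 2.95]
force: [1.1, 0.6, -0.1]
width: 0.425
grasp_force: 0.0
```

```bash
python3 - <<'E'
from h import *
c=cam("wrist");s=bot.observe();print(s["time_s"],w2s(s["position"]),s["position"],s["width"])
for d in bot.masks_of("wrist","bit_a")[:4]:
        r=rect(c,d["pixels"],.082);print(round(d["p"],2),np.round(d["centre"]),r,w2s(r[:2]/1000).round(1))
E
```

```text
13.15 [-4.56090252 -2.51790515] [0.55104246 0.04659862 0.11335571] 0.42890049468621744
0.79 [281. 246.] [554.5  45.5  12.5  82.   77.8] [-1.  -2.9]
0.72 [ 15. 219.] [500.9 -79.4  18.4  90.1  66.4] [ -29.7 -135.8]
0.59 [369. 234.] [559.5  90.4  14.4  62.2  78.7] [-4.6 42.1]
```

Emit:
{"fn": "drive_tool", "kwargs": {
  "targets": [
    {"travel": [0,0.5,15],"dr": [0,0,0]},
    {"travel": [0,0.5,30],"dr": [0,0,0]},
    {"travel": [0,0.5,38],"dr": [0,0,0]},
    {"travel": [0,0.5,38],"dr": [0,0,0]}
  ]
}}

```text
time_s: 13.7
position: [0.551, 0.0481, 0.0748]
tcp_rot: [-3.141, -0.003, 2.951]
force: [-0.7, 0.4, 0.4]
width: 0.428
grasp_force: 0.0
```

Emit:
{"fn": "drive_tool", "kwargs": {
  "targets": [
    {"travel": [0,0,0],"dr": [0,0,0]},
    {"travel": [0,0,0],"dr": [0,0,0]},
    {"travel": [0,0,0],"dr": [0,0,0]},
    {"travel": [0,0,0],"dr": [0,0,0]}
  ],
  "gripper": -1
}}

```text
time_s: 14.2
position: [0.5524, 0.0481, 0.077]
tcp_rot: [3.141, 0.002, 2.951]
force: [1.1, -0.8, 1.6]
width: 0.131
grasp_force: 40.4
```

Emit:
{"fn": "drive_tool", "kwargs": {
  "targets": [
    {"travel": [8,0,0],"dr": [0,0,0]},
    {"travel": [18,0,0],"dr": [0,0,0]},
    {"travel": [30,0,0],"dr": [0,0,0]},
    {"travel": [42,0,0],"dr": [0,0,0]},
    {"travel": [51,0,0],"dr": [0,0,0]}
  ]
}}

```text
time_s: 14.82
position: [0.5015, 0.0579, 0.077]
tcp_rot: [3.141, 0.002, 2.951]
force: [2.7, -0.5, 4.2]
width: 0.125
grasp_force: 40.7
```

```bash
python3 - <<'E'
from h import *
c=cam("wrist");s=bot.observe();print(s["time_s"],w2s(s["position"]),s["position"][2],s["width"],s["grasp_force"],s["force"])
for d in bot.masks_of("wrist","bit_a")[:4]:
        r=rect(c,d["pixels"],.082);print(round(d["p"],2),np.round(d["centre"]),r,w2s(r[:2]/1000).round(1))
cv2.imwrite("pics/w8.png",c["frame"][:,:,::-1])
E
```

```text
14.875 [-56.34369614  -0.86419247] 0.07694210698162289 0.1294320184123812 40.83848476409912 [-0.71312954  0.27664063  5.73541369]
0.77 [283. 282.] [508.   56.3  12.9  93.8  78.4] [-48.7  -1.2]
0.54 [365. 312.] [523.4  91.    3.1   4.   79.1] [-40.2  35.8]
0.54 [531. 191.] [479.7 157.4  41.2  11.   61.7] [-95.7  92.6]
0.5 [  4. 364.] [519.  -76.6   3.2  18.8  66.4] [ -12.5 -129.6]
```

Emit:
{"fn": "drive_tool", "kwargs": {
  "targets": [
    {"travel": [0,0,-15],"dr": [0,0,0]},
    {"travel": [0,0,-40],"dr": [0,0,0]},
    {"travel": [-2,-40,-40],"dr": [0,0,0]},
    {"travel": [-4,-80,-40],"dr": [0,0,0]},
    {"travel": [-4,-115,-40],"dr": [0,0,0]}
  ]
}}

```text
time_s: 15.55
position: [0.4825, -0.0567, 0.1156]
tcp_rot: [3.141, -0.003, 2.951]
force: [-0.2, 0.0, -0.8]
width: 0.127
grasp_force: 40.1
```

Emit:
{"fn": "drive_tool", "kwargs": {
  "targets": [
    {"travel": [0,-15,0],"dr": [0,0,0]},
    {"travel": [0,-15,25],"dr": [0,0,0]},
    {"travel": [0,-15,48],"dr": [0,0,0]},
    {"travel": [0,-15,53],"dr": [0,0,0]},
    {"travel": [0,-15,53],"dr": [0,0,0]}
  ]
}}

```text
time_s: 16.18
position: [0.4809, -0.0702, 0.0632]
tcp_rot: [3.141, -0.001, 2.952]
force: [-0.3, 0.1, -1.5]
width: 0.128
grasp_force: 40.1
```

```bash
python3 - <<'E'
from h import *
c=cam("wrist");s=bot.observe();print(s["time_s"],w2s(s["position"]),s["position"][2],s["width"],s["grasp_force"],s["force"])
for d in bot.masks_of("wrist","bit_a")[:4]:
        r=rect(c,d["pixels"],.068);print(round(d["p"],2),np.round(d["centre"]),r,w2s(r[:2]/1000).round(1))
cv2.imwrite("pics/w9.png",c["frame"][:,:,::-1])
E
```

```text
16.225 [ -50.4894935  -130.67431785] 0.0639246318282748 0.125772738033969 40.06433665752411 [ 0.45404506 -0.87099117 -1.44711499]
0.67 [208. 248.] [466.2 -99.3  13.3  57.   79.1] [ -60.  -161.9]
0.6 [281. 281.] [489.2 -72.5  12.5  93.9  78.3] [ -42.5 -131.2]
```

View pics/w9.png

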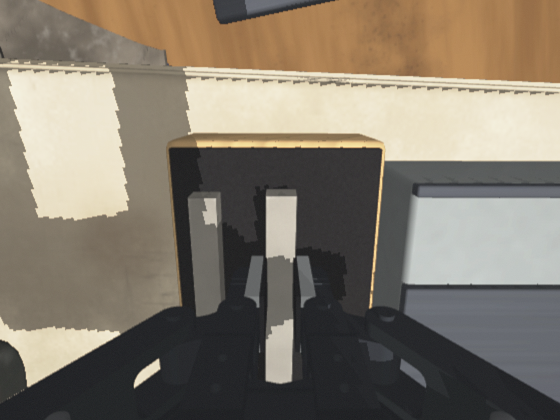

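The held bit (281,281) is over the block, clear of the first one (205,250). I lower the last 7 mm, release and rise.

Emit:
{"fn": "drive_tool", "kwargs": {
  "targets": [
    {"travel": [0,0,4],"dr": [0,0,0]},
    {"travel": [0,0,6.5],"dr": [0,0,0]},
    {"travel": [0,0,7.5],"dr": [0,0,0]},
    {"travel": [0,0,7.5],"dr": [0,0,0]}
  ]
}}

```text
time_s: 16.77
position: [0.4814, -0.0707, 0.0569]
tcp_rot: [3.141, 0.001, 2.951]
force: [-3.1, -0.1, 6.1]
width: 0.127
grasp_force: 40.8
```

Emit:
{"fn": "drive_tool", "kwargs": {
  "targets": [
    {"travel": [0,0,0],"dr": [0,0,0]},
    {"travel": [0,0,0],"dr": [0,0,0]},
    {"travel": [0,0,0],"dr": [0,0,0]},
    {"travel": [0,0,-15],"dr": [0,0,0]},
    {"travel": [0,0,-60],"dr": [0,0,0]}
  ],
  "gripper": -0.5
}}

```text
time_s: 17.4
position: [0.4792, -0.0702, 0.1144]
tcp_rot: [3.141, -0.006, 2.951]
force: [0.5, -0.7, 0.5]
width: 0.251
grasp_force: 0.0
```

Emit:
{"fn": "drive_tool", "kwargs": {
  "targets": [
    {"travel": [-22,55,0],"dr": [0,0,0]},
    {"travel": [-45,110,0],"dr": [0,0,0]},
    {"travel": [-51,165,0],"dr": [0,0,0]},
    {"travel": [-51,175,0],"dr": [0,0,0]},
    {"travel": [-51,175,0],"dr": [0,0,0]}
  ],
  "gripper": -0.15
}}

```text
time_s: 18.02
position: [0.5644, 0.0918, 0.1164]
tcp_rot: [-3.141, 0.001, 2.953]
force: [-0.6, 0.5, 1.4]
width: 0.428
grasp_force: 0.0
```

```bash
python3 - <<'E'
from h import *
c=cam("wrist");s=bot.observe();print(s["time_s"],w2s(s["position"]),s["position"],s["width"])
for d in bot.masks_of("wrist","bit_a")[:4]:
        r=rect(c,d["pixels"],.082);print(round(d["p"],2),np.round(d["centre"]),r,w2s(r[:2]/1000).round(1))
E
```

```text
18.075 [-0.08202828 43.42530194] [0.56420542 0.09084311 0.11626652] 0.42674336886958253
0.85 [278. 241.] [565.3  89.5  12.4  75.   78.5] [ 1.2 42.3]
0.6 [  8. 246.] [534.7 -52.2   8.   45.6  66.4] [  -1.8 -102.6]
```

Emit:
{"fn": "drive_tool", "kwargs": {
  "targets": [
    {"travel": [0,-0.5,15],"dr": [0,0,0]},
    {"travel": [0,-0.5,30],"dr": [0,0,0]},
    {"travel": [0,-0.5,41],"dr": [0,0,0]},
    {"travel": [0,-0.5,41],"dr": [0,0,0]}
  ]
}}

```text
time_s: 18.62
position: [0.5629, 0.0907, 0.0727]
tcp_rot: [-3.141, -0.004, 2.951]
force: [-0.4, -0.1, -0.0]
width: 0.426
grasp_force: 0.0
```

Emit:
{"fn": "drive_tool", "kwargs": {
  "targets": [
    {"travel": [0,0,0],"dr": [0,0,0]},
    {"travel": [0,0,0],"dr": [0,0,0]},
    {"travel": [0,0,0],"dr": [0,0,0]},
    {"travel": [0,0,0],"dr": [0,0,0]}
  ],
  "gripper": -1
}}

```text
time_s: 19.12
position: [0.5647, 0.0911, 0.0755]
tcp_rot: [3.141, 0.001, 2.951]
force: [1.0, -0.4, 0.7]
width: 0.121
grasp_force: 41.5
```

Emit:
{"fn": "drive_tool", "kwargs": {
  "targets": [
    {"travel": [8,0,0],"dr": [0,0,0]},
    {"travel": [18,0,0],"dr": [0,0,0]},
    {"travel": [30,0,0],"dr": [0,0,0]},
    {"travel": [42,0,0],"dr": [0,0,0]},
    {"travel": [54,0,0],"dr": [0,0,0]}
  ]
}}

```text
time_s: 19.75
position: [0.5109, 0.1014, 0.0754]
tcp_rot: [3.141, 0.002, 2.951]
force: [2.6, -0.3, 2.3]
width: 0.126
grasp_force: 41.5
```

```bash
python3 - <<'E'
from h import *
c=cam("wrist");s=bot.observe();print(s["time_s"],w2s(s["position"]),s["position"][2],s["width"],s["grasp_force"],s["force"])
for d in bot.masks_of("wrist","bit_a")[:4]:
        r=rect(c,d["pixels"],.082);print(round(d["p"],2),np.round(d["centre"]),r,w2s(r[:2]/1000).round(1))
E
```

```text
19.8 [-55.75090173  43.63220201] 0.07545083173712738 0.12298081719314428 41.88273847103119 [-1.50600398e+00 -1.71697572e-04  4.08637565e+00]
0.87 [281. 286.] [517.4  99.7  12.3  90.3  79.2] [-47.7  43.2]
```

Emit:
{"fn": "drive_tool", "kwargs": {
  "targets": [
    {"travel": [0,0,-15],"dr": [0,0,0]},
    {"travel": [0,0,-40],"dr": [0,0,0]},
    {"travel": [-2,-45,-40],"dr": [0,0,0]},
    {"travel": [-3,-90,-40],"dr": [0,0,0]},
    {"travel": [-3,-130,-40],"dr": [0,0,0]}
  ]
}}

```text
time_s: 20.48
position: [0.4881, -0.028, 0.1143]
tcp_rot: [3.142, -0.003, 2.951]
force: [-0.5, 0.2, -1.6]
width: 0.12
grasp_force: 41.2
```

Emit:
{"fn": "drive_tool", "kwargs": {
  "targets": [
    {"travel": [0,-14.5,0],"dr": [0,0,0]},
    {"travel": [0,-14.5,15],"dr": [0,0,0]},
    {"travel": [0,-14.5,30],"dr": [0,0,0]},
    {"travel": [0,-14.5,40],"dr": [0,0,0]},
    {"travel": [0,-14.5,40],"dr": [0,0,0]}
  ]
}}

```text
time_s: 21.1
position: [0.4858, -0.0402, 0.073]
tcp_rot: [3.141, -0.004, 2.953]
force: [-0.0, -0.2, -2.1]
width: 0.121
grasp_force: 41.2
```

```bash
python3 - <<'E'
from h import *
c=cam("wrist");s=bot.observe();print(s["time_s"],w2s(s["position"]),s["position"][2],s["width"],s["grasp_force"],s["force"])
for d in bot.masks_of("wrist","bit_a")[:4]:
        r=rect(c,d["pixels"],.082);print(round(d["p"],2),np.round(d["centre"]),r,w2s(r[:2]/1000).round(1))
cv2.imwrite("pics/w10.png",c["frame"][:,:,::-1])
E
```

```text
21.15 [ -51.35422859 -100.30366528] 0.07401085469755031 0.12227195525087631 41.23202741146088 [-0.05178029  0.0422005  -1.00965766]
0.98 [281. 288.] [493.7 -42.4  12.3  89.8  79.1] [ -43.9 -100.8]
0.68 [152. 250.] [480.3 -94.6  14.3  88.8  78.6] [ -47.1 -154.6]
0.65 [216. 241.] [468.8 -64.2  12.7  57.8  77.9] [ -64.2 -127. ]
```

View pics/w10.png

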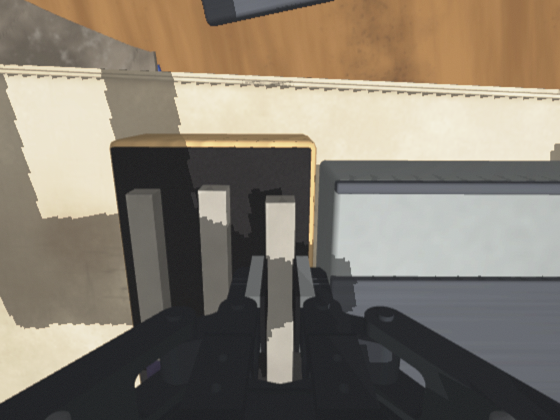

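Third bit (281,288) is over the right part of the block, with both neighbours lying flat at (145,250) and (215,245). I lower and release.

Emit:
{"fn": "drive_tool", "kwargs": {
  "targets": [
    {"travel": [0,-1,8],"dr": [0,0,0]},
    {"travel": [0,-1,14],"dr": [0,0,0]},
    {"travel": [0,-1,17],"dr": [0,0,0]},
    {"travel": [0,-1,18.5],"dr": [0,0,0]},
    {"travel": [0,-1,18.5],"dr": [0,0,0]}
  ]
}}

```text
time_s: 21.82
position: [0.4866, -0.0422, 0.0563]
tcp_rot: [3.142, -0.0, 2.951]
force: [0.3, 0.7, -2.2]
width: 0.12
grasp_force: 41.2
```

Emit:
{"fn": "drive_tool", "kwargs": {
  "targets": [
    {"travel": [0,0,0],"dr": [0,0,0]},
    {"travel": [0,0,0],"dr": [0,0,0]},
    {"travel": [0,0,-5],"dr": [0,0,0]},
    {"travel": [0,0,-20],"dr": [0,0,0]},
    {"travel": [0,0,-80],"dr": [0,0,0]}
  ],
  "gripper": -0.6
}}

```text
time_s: 22.45
position: [0.4839, -0.0417, 0.1341]
tcp_rot: [3.141, -0.009, 2.951]
force: [0.8, -1.0, 0.4]
width: 0.2
grasp_force: 0.0
```

Emit:
{"fn": "drive_tool", "kwargs": {
  "targets": [
    {"travel": [15,-30,-60],"dr": [0,0,0]},
    {"travel": [30,-60,-120],"dr": [0,0,0]},
    {"travel": [30,-80,-150],"dr": [0,0,0]},
    {"travel": [30,-80,-150],"dr": [0,0,0]},
    {"travel": [30,-80,-150],"dr": [0,0,0]}
  ]
}}

```text
time_s: 23.08
position: [0.4418, -0.1149, 0.2864]
tcp_rot: [3.141, 0.0, 2.951]
force: [0.1, 0.5, 0.2]
width: 0.202
grasp_force: 0.0
```

```bash
python3 - <<'E'
from h import *
c=cam("wrist");s=bot.observe();print(s["time_s"],w2s(s["position"]),s["position"],s["force"])
for n,z in [("bit_a",.062),("magnet",.024),("block",.05)]:
    for d in bot.masks_of("wrist",n)[:4]:
        r=rect(c,d["pixels"],z);print(n,round(d["p"],2),np.round(d["centre"]),r,w2s(r[:2]/1000).round(1))
cv2.imwrite("pics/w11.png",c["frame"][:,:,::-1])
E
```

```text
23.125 [ -81.25398919 -181.59316694] [ 0.44158927 -0.1145528   0.28527983] [ 0.43745255 -0.06451983 -0.79415642]
bit_a 0.84 [298. 215.] [ 491.9 -106.5   13.4  110.5   79.6] [ -33.4 -164.1]
bit_a 0.69 [352. 220.] [502.7 -47.3  16.8 109.4  80. ] [ -34.1 -103.9]
bit_a 0.68 [326. 215.] [497.4 -75.4  16.  111.7  78.1] [ -33.9 -132.5]
magnet 0.65 [134. 168.] [ 409.2 -282.1   93.7   28.6   64.4] [ -81.1 -352.2]
magnet 0.47 [326. 217.] [510.4 -72.7  15.3 123.2  78.3] [ -21.7 -127.4]
block 0.82 [320. 195.] [492.7 -76.5  98.7 149.7  79.1] [ -38.3 -134.5]
```

View pics/w11.png

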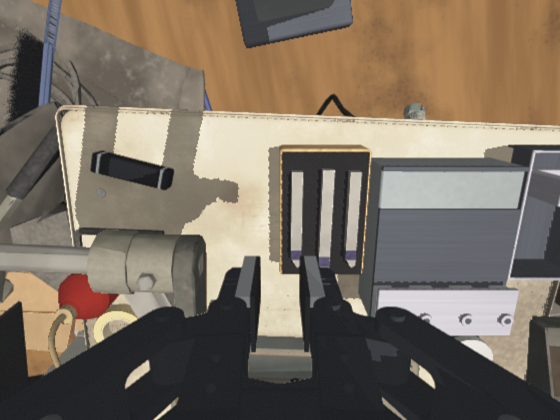

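All three bits lie side by side on the block, at (296,215), (326,215) and (354,220). The magnet is at (132,170), near the grinder's shaft housing at (150,265), so I check that clearance.

```bash
python3 - <<'E'
from h import *
cw=cam("wrist");ct=cam("top")
def tri(pw,pt):
    o1,d1=ray(cw,pw);o2,d2=ray(ct,pt);A=np.stack([d1,-d2],1);t=np.linalg.lstsq(A,o2-o1,rcond=None)[0];a=o1+d1*t[0];b=o2+d2*t[1];return a.round(3),b.round(3)
cr=lambda x,y:(x/2.96+130-.5,y/2.96+120-.5)
print("knob",tri((147,282),cr(627,338)),"frontright",tri((176,236),cr(604,370)), "frontleft",tri((92,238),cr(690,392)))
s=bot.observe();print(s["joint_positions"].round(2))
go([.411,-.283,.2],63.5)
go([.411,-.283,.2],243.5)
for d in bot.masks_of("top","magnet")[:1]:
    print(d["p"],rect(ct,d["pixels"],.024))
E
```

```text
knob (array([ 0.509, -0.259,  0.117]), array([ 0.51 , -0.259,  0.117])) frontright (array([ 0.491, -0.246,  0.045]), array([ 0.487, -0.25 ,  0.046])) frontleft (array([ 0.464, -0.316,  0.086]), array([ 0.466, -0.314,  0.086]))
[-0.38 -0.13  1.47  0.    1.8  -1.76]
travel [  -1.7 -171.3   84.9] dr [-1.000e-01 -1.000e-01  1.056e+02]
travel [  -1.7 -171.3   84.9] dr [  0.1  -0.1 -74.4]
```

Emit:
{"fn": "drive_tool", "kwargs": {
  "targets": [
    {"travel": [4,-35,0],"dr": [0,0,10.5]},
    {"travel": [5,-70,0],"dr": [0,0,21]},
    {"travel": [5,-105,0],"dr": [0,0,31.5]},
    {"travel": [5,-140,10],"dr": [0,0,42]},
    {"travel": [5,-178,30],"dr": [0,0,52.5]}
  ],
  "gripper": 0
}}

```text
time_s: 24.05
position: [0.4037, -0.2901, 0.2567]
tcp_rot: [3.14, 0.002, 2.03]
force: [0.7, -0.7, -0.9]
width: 0.5
grasp_force: 0.0
```

Emit:
{"fn": "drive_tool", "kwargs": {
  "targets": [
    {"travel": [0,0,10],"dr": [0,0,10.5]},
    {"travel": [0,0,20],"dr": [0,0,21]},
    {"travel": [0,0,30],"dr": [0,0,31.5]},
    {"travel": [0,0,40],"dr": [0,0,42]},
    {"travel": [0,0,40],"dr": [0,0,52.5]}
  ]
}}

```text
time_s: 24.68
position: [0.403, -0.2883, 0.2146]
tcp_rot: [-3.139, -0.001, 1.113]
force: [-1.0, 0.1, -0.5]
width: 0.503
grasp_force: 0.0
```

Emit:
{"fn": "drive_tool", "kwargs": {
  "targets": [
    {"travel": [0,0,0],"dr": [0,0,0]},
    {"travel": [0,0,0],"dr": [0,0,0]},
    {"travel": [0,0,0],"dr": [0,0,0]}
  ]
}}

```text
time_s: 25.05
position: [0.4035, -0.289, 0.2164]
tcp_rot: [3.141, -0.0, 1.12]
force: [0.1, 0.8, 0.5]
width: 0.499
grasp_force: 0.0
```

```bash
python3 - <<'E'
from h import *
c=cam("wrist");s=bot.observe();print(s["time_s"],s["position"],s["tcp_rot"],s["width"])
for d in bot.masks_of("wrist","magnet")[:2]:
    r=rect(c,d["pixels"],.024);print(round(d["p"],2),np.round(d["centre"]),r,d["pixels"].sum(),np.nonzero(d["pixels"])[0].max())
go([.404,-.296,.12],63.5)
cv2.imwrite("pics/w12.png",c["frame"][:,:,::-1])
E
```

```text
25.1 [ 0.40349358 -0.28897038  0.21642241] [ 3.14132278e+00 -2.71532790e-05  1.11979959e+00] 0.49935560493372233
0.68 [287. 170.] [ 412.2 -285.7   89.5   23.6   64.6] 2267 220
travel [-6.1  3.5 96.4] dr [0.  0.  0.6]
```

View pics/w12.png

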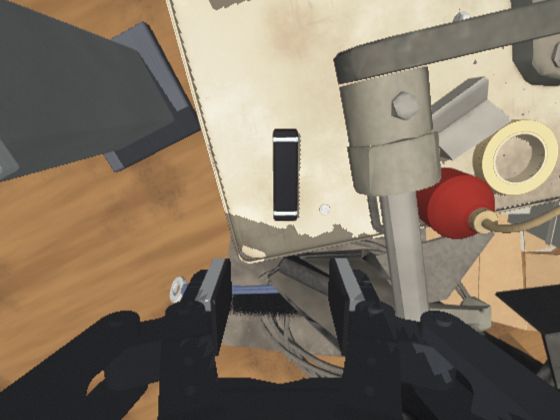

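The magnet stands upright in view at (286,172). The housing edge at column 345 is clear of the grasp. Going down.

Emit:
{"fn": "drive_tool", "kwargs": {
  "targets": [
    {"travel": [-8,6,40],"dr": [0,0,0]},
    {"travel": [-8,6,90],"dr": [0,0,0]},
    {"travel": [-8,6,130],"dr": [0,0,0]},
    {"travel": [-8,6,150],"dr": [0,0,0]},
    {"travel": [-8,6,150],"dr": [0,0,0]}
  ],
  "gripper": -0.1
}}

```text
time_s: 25.78
position: [0.4041, -0.2977, 0.0643]
tcp_rot: [-3.137, -0.001, 1.119]
force: [0.3, -0.2, 0.2]
width: 0.45
grasp_force: 0.0
```

```bash
python3 - <<'E'
from h import *
c=cam("wrist");s=bot.observe();print(s["time_s"],s["position"],s["tcp_rot"],s["width"],s["force"])
for d in bot.masks_of("wrist","magnet")[:2]:
    r=rect(c,d["pixels"],.024);print(round(d["p"],2),np.round(d["centre"]),r,d["pixels"].sum(),np.nonzero(d["pixels"])[0].max())
cv2.imwrite("pics/w13.png",c["frame"][:,:,::-1])
E
```

```text
25.825 [ 0.40515545 -0.2985875   0.0660524 ] [-3.14055087e+00 -4.33519976e-04  1.11900246e+00] 0.4519576970125242 [-0.40357946 -0.38038897 -0.29107385]
0.79 [282. 209.] [ 413.1 -286.9   90.8   24.9   64.4] 7036 290
```

View pics/w13.png

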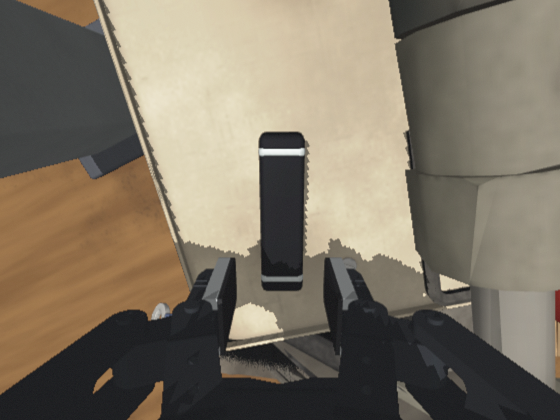

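Emit:
{"fn": "drive_tool", "kwargs": {
  "targets": [
    {"travel": [4,1,20],"dr": [0,0,0]},
    {"travel": [4,1,40],"dr": [0,0,0]},
    {"travel": [4,1,54],"dr": [0,0,0]},
    {"travel": [4,1,54],"dr": [0,0,0]}
  ]
}}

```text
time_s: 26.38
position: [0.4078, -0.2955, 0.0121]
tcp_rot: [-3.141, -0.0, 1.119]
force: [-1.1, -0.4, 0.2]
width: 0.452
grasp_force: 0.0
```

Emit:
{"fn": "drive_tool", "kwargs": {
  "targets": [
    {"travel": [0,0,0],"dr": [0,0,0]},
    {"travel": [0,0,0],"dr": [0,0,0]},
    {"travel": [0,0,0],"dr": [0,0,0]},
    {"travel": [0,0,0],"dr": [0,0,0]}
  ],
  "gripper": -1,
  "newtons": 60
}}

```text
time_s: 26.88
position: [0.4088, -0.2964, 0.0136]
tcp_rot: [3.139, 0.001, 1.119]
force: [0.0, 0.6, 6.3]
width: 0.26
grasp_force: 61.9
```

```bash
python3 - <<'E'
from h import *
s=bot.observe();print(s["time_s"],s["position"],s["tcp_rot"],s["width"],s["force"])
E
```

```text
26.875 [ 0.40875088 -0.29636485  0.01361704] [3.13903651e+00 7.61004938e-04 1.11865989e+00] 0.26044754775828866 [0.04795854 0.63016559 6.28172663]
```

Emit:
{"fn": "drive_tool", "kwargs": {
  "targets": [
    {"travel": [0,0,-20],"dr": [0,0,0]},
    {"travel": [0,0,-70],"dr": [0,0,0]},
    {"travel": [0,0,-130],"dr": [0,0,0]},
    {"travel": [0,0,-150],"dr": [0,0,-8]},
    {"travel": [0,0,-150],"dr": [0,0,-15]}
  ]
}}

```text
time_s: 27.5
position: [0.4088, -0.2963, 0.1645]
tcp_rot: [3.138, 0.002, 1.385]
force: [0.5, 0.2, -2.4]
width: 0.255
grasp_force: 61.0
```

```bash
python3 - <<'E'
from h import *
c=cam("wrist");s=bot.observe();print(s["time_s"],s["position"],s["tcp_rot"],s["width"],s["force"],s["grasp_force"])
for d in bot.masks_of("wrist","magnet")[:2]:
    M=c["T_tool_cam"];c2=dict(c);c2["pose"]=M
    r=rect(c2,d["pixels"],-.0105);print(round(d["p"],2),np.round(d["centre"]),r)
go([*s2w(-67,-50),.13],79)
E
```

```text
27.55 [ 0.40810778 -0.2956897   0.16289253] [3.14050264e+00 5.70392420e-04 1.38691264e+00] 0.257658402133386 [-1.13854449 -0.11225328 -2.99655662] 60.99634408950806
0.63 [279. 242.] [11.8  0.9 23.6 90.4 89.7]
travel [315.5  13.5  32. ] dr [-0.  -0.   0.1]
```

Emit:
{"fn": "drive_tool", "kwargs": {
  "targets": [
    {"travel": [50,2,0],"dr": [0,0,0]},
    {"travel": [105,4,0],"dr": [0,0,0]},
    {"travel": [160,7,0],"dr": [0,0,0]},
    {"travel": [215,9,0],"dr": [0,0,0]},
    {"travel": [265,11,0],"dr": [0,0,0]}
  ]
}}

```text
time_s: 28.22
position: [0.4683, -0.0355, 0.161]
tcp_rot: [-3.139, -0.0, 1.378]
force: [1.0, 0.5, -1.8]
width: 0.261
grasp_force: 61.0
```

Emit:
{"fn": "drive_tool", "kwargs": {
  "targets": [
    {"travel": [40,2,0],"dr": [0,0,0]},
    {"travel": [50,2,15],"dr": [0,0,0]},
    {"travel": [50,2,35],"dr": [0,0,0]},
    {"travel": [50,2,50],"dr": [0,0,0]},
    {"travel": [50,2,50],"dr": [0,0,0]}
  ]
}}

```text
time_s: 28.85
position: [0.4786, 0.0108, 0.1098]
tcp_rot: [-3.136, 0.001, 1.379]
force: [-0.2, -0.3, -1.7]
width: 0.265
grasp_force: 61.0
```

```bash
python3 - <<'E'
from h import *
c=cam("wrist");s=bot.observe();print(s["time_s"],s["position"],w2s(s["position"]),s["tcp_rot"],s["width"],s["force"],s["grasp_force"])
for d in bot.masks_of("wrist","magnet")[:2]:
    r=rect(c,d["pixels"],s["position"][2]+.0105);print(round(d["p"],2),np.round(d["centre"]),r,w2s(r[:2]/1000))
go([*s2w(-67,-50),.079],79)
cv2.imwrite("pics/w14.png",c["frame"][:,:,::-1])
E
```

```text
28.9 [0.47960632 0.01069723 0.11121591] [-67.83424701 -51.39033814] [-3.13923320e+00  3.02846170e-04  1.37889489e+00] 0.2578772776386624 [ 0.43930193  1.22412568 -1.03215607] 60.95147967338562
0.9 [278. 243.] [482.7  22.1  90.4  23.9  79.3] [-66.97315777 -39.60676885]
travel [ 1.2  0.2 33.2] dr [-0.  0.  0.]
```

View pics/w14.png

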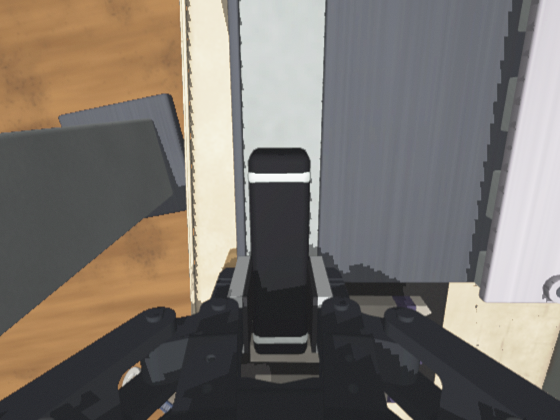

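The magnet (280,250) hangs above the channel (columns 242–324). I lower it to the floor.

Emit:
{"fn": "drive_tool", "kwargs": {
  "targets": [
    {"travel": [1,1,15],"dr": [0,0,0]},
    {"travel": [1,1,26],"dr": [0,0,0]},
    {"travel": [1,1,31],"dr": [0,0,0]},
    {"travel": [1,1,33],"dr": [0,0,0]},
    {"travel": [1,1,33],"dr": [0,0,0]}
  ]
}}

```text
time_s: 29.58
position: [0.4816, 0.0121, 0.0793]
tcp_rot: [3.141, -0.0, 1.381]
force: [0.1, 1.0, -2.5]
width: 0.256
grasp_force: 61.0
```

```bash
python3 - <<'E'
from h import *
s=bot.observe();print(s["time_s"],s["position"],w2s(s["position"]),s["width"],s["force"],s["grasp_force"])
E
```

```text
29.575 [0.48158866 0.01206048 0.0793353 ] [-66.14845199 -49.67388509] 0.25632001838746277 [ 0.08687033  1.01297603 -2.48839686] 61.019675731658936
```

Emit:
{"fn": "drive_tool", "kwargs": {
  "targets": [
    {"travel": [0,0,1],"dr": [0,0,0]},
    {"travel": [0,0,1.5],"dr": [0,0,0]},
    {"travel": [0,0,1.5],"dr": [0,0,0]},
    {"travel": [0,0,1.5],"dr": [0,0,0]}
  ]
}}

```text
time_s: 30.08
position: [0.4819, 0.012, 0.0786]
tcp_rot: [3.14, -0.0, 1.38]
force: [-0.7, -0.3, 3.0]
width: 0.256
grasp_force: 61.6
```

Emit:
{"fn": "drive_tool", "kwargs": {
  "targets": [
    {"travel": [5,0,0],"dr": [0,0,0]},
    {"travel": [10,0,0],"dr": [0,0,0]},
    {"travel": [15,0,0],"dr": [0,0,0]},
    {"travel": [20,0,0],"dr": [0,0,0]},
    {"travel": [25,0,0],"dr": [0,0,0]}
  ]
}}

```text
time_s: 30.7
position: [0.487, 0.0364, 0.0786]
tcp_rot: [3.14, 0.001, 1.381]
force: [-1.2, -3.4, 6.1]
width: 0.262
grasp_force: 61.9
```

```bash
python3 - <<'E'
from h import *
c=cam("wrist");s=bot.observe();print(s["time_s"],w2s(s["position"]),s["position"][2],s["width"],s["force"],s["grasp_force"])
for d in bot.masks_of("wrist","magnet")[:1]:
    r=rect(c,d["pixels"],.089);print(round(d["p"],2),np.round(d["centre"]),r,w2s(r[:2]/1000))
E
```

```text
30.75 [-65.52767395 -24.1331309 ] 0.07861199335450708 0.2606353657712031 [-0.78994083 -1.46577824  5.02541481] 61.870232820510864
0.61 [281. 247.] [490.3  48.6  90.8  23.7  79.3] [-64.56922955 -12.14350012]
```

On the floor and moving along. Continuing the draw.

Emit:
{"fn": "drive_tool", "kwargs": {
  "targets": [
    {"travel": [5,0,0],"dr": [0,0,0]},
    {"travel": [10,0,0],"dr": [0,0,0]},
    {"travel": [15,0,0],"dr": [0,0,0]},
    {"travel": [20,0,0],"dr": [0,0,0]},
    {"travel": [25,0,0],"dr": [0,0,0]}
  ]
}}

```text
time_s: 31.42
position: [0.4916, 0.061, 0.0786]
tcp_rot: [3.14, 0.001, 1.38]
force: [-1.4, -4.0, 5.2]
width: 0.256
grasp_force: 61.9
```

Emit:
{"fn": "drive_tool", "kwargs": {
  "targets": [
    {"travel": [5,0,0],"dr": [0,0,0]},
    {"travel": [9,0,0],"dr": [0,0,0]},
    {"travel": [13,0,0],"dr": [0,0,0]},
    {"travel": [17,0,0],"dr": [0,0,0]},
    {"travel": [19,0,0],"dr": [0,0,0]}
  ]
}}

```text
time_s: 32.05
position: [0.4952, 0.0797, 0.0786]
tcp_rot: [3.14, 0.001, 1.381]
force: [-1.6, -3.9, 6.2]
width: 0.26
grasp_force: 61.9
```

Emit:
{"fn": "drive_tool", "kwargs": {
  "targets": [
    {"travel": [0,0,0],"dr": [0,0,0]},
    {"travel": [0,0,0],"dr": [0,0,0]},
    {"travel": [0,0,0],"dr": [0,0,0]},
    {"travel": [0,0,0],"dr": [0,0,0]}
  ]
}}

```text
time_s: 32.55
position: [0.4952, 0.0799, 0.0786]
tcp_rot: [3.14, -0.0, 1.381]
force: [-0.6, -3.1, 6.1]
width: 0.259
grasp_force: 61.9
```

```bash
python3 - <<'E'
from h import *
c=cam("wrist");s=bot.observe();print(s["time_s"],w2s(s["position"]),s["position"][2],s["width"],s["force"],s["grasp_force"])
for d in bot.masks_of("wrist","magnet")[:1]:
    r=rect(c,d["pixels"],.089);print(round(d["p"],2),np.round(d["centre"]),r,w2s(r[:2]/1000))
E
```

```text
32.6 [-65.71876326  19.54953994] 0.07860727652836998 0.25651776850443914 [-0.5523967  -2.41184356  5.47220316] 61.90197229385376
0.57 [280. 242.] [498.3  91.3  90.5  23.9  79.4] [-64.86375619  31.29845257]
```

Emit:
{"fn": "drive_tool", "kwargs": {
  "targets": [
    {"travel": [0,0,-20],"dr": [0,0,0]},
    {"travel": [0,0,-70],"dr": [0,0,0]},
    {"travel": [-40,0,-84],"dr": [0,0,0]},
    {"travel": [-95,-3,-84],"dr": [0,0,0]},
    {"travel": [-150,-6,-84],"dr": [0,0,0]}
  ]
}}

```text
time_s: 33.28
position: [0.4596, -0.0664, 0.1607]
tcp_rot: [-3.14, -0.002, 1.382]
force: [0.9, -0.3, -2.7]
width: 0.265
grasp_force: 61.0
```

Emit:
{"fn": "drive_tool", "kwargs": {
  "targets": [
    {"travel": [-55,-2,0],"dr": [0,0,0]},
    {"travel": [-110,-4,0],"dr": [0,0,0]},
    {"travel": [-165,-6,0],"dr": [0,0,0]},
    {"travel": [-215,-9,0],"dr": [0,0,7]},
    {"travel": [-235,-9,0],"dr": [0,0,15]}
  ]
}}

```text
time_s: 33.9
position: [0.4061, -0.2967, 0.16]
tcp_rot: [-3.139, -0.002, 1.111]
force: [1.0, 0.5, -1.8]
width: 0.258
grasp_force: 61.0
```

```bash
python3 - <<'E'
from h import *
c=cam("wrist");s=bot.observe();print(s["time_s"],s["position"],s["width"],s["force"],s["grasp_force"])
c["pose"]=c["T_tool_cam"]
for d in bot.masks_of("wrist","magnet")[:1]: print(round(d["p"],2),rect(c,d["pixels"],-.0105))
go([.4075,-.297,.0165],64.1)
E
```

```text
33.95 [ 0.40590923 -0.29828123  0.15992292] 0.2586971618888682 [-0.35319313 -2.4534286  -1.86574706] 61.00564241409302
0.92 [12.1  1.  23.8 90.4 89.7]
travel [ -0.4   1.7 143.4] dr [-0.1 -0.1 -0.2]
```

Emit:
{"fn": "drive_tool", "kwargs": {
  "targets": [
    {"travel": [0,0,50],"dr": [0,0,0]},
    {"travel": [0,0,95],"dr": [0,0,0]},
    {"travel": [0,0,128],"dr": [0,0,0]},
    {"travel": [0,0,140],"dr": [0,0,0]},
    {"travel": [0,0,143],"dr": [0,0,0]}
  ]
}}

```text
time_s: 34.62
position: [0.4072, -0.2944, 0.0183]
tcp_rot: [-3.141, -0.001, 1.12]
force: [0.3, -0.4, -2.0]
width: 0.257
grasp_force: 60.9
```

Emit:
{"fn": "drive_tool", "kwargs": {
  "targets": [
    {"travel": [0,0,1.5],"dr": [0,0,0]},
    {"travel": [0,0,3],"dr": [0,0,0]},
    {"travel": [0,0,3.5],"dr": [0,0,0]},
    {"travel": [0,0,3.5],"dr": [0,0,0]}
  ]
}}

```text
time_s: 35.12
position: [0.4072, -0.2956, 0.0157]
tcp_rot: [3.141, 0.0, 1.119]
force: [-1.0, 0.1, -1.1]
width: 0.256
grasp_force: 60.9
```

Emit:
{"fn": "drive_tool", "kwargs": {
  "targets": [
    {"travel": [0,0,1],"dr": [0,0,0]},
    {"travel": [0,0,2],"dr": [0,0,0]},
    {"travel": [0,0,2.5],"dr": [0,0,0]},
    {"travel": [0,0,2.5],"dr": [0,0,0]}
  ]
}}

```text
time_s: 35.62
position: [0.407, -0.2955, 0.0136]
tcp_rot: [3.141, 0.0, 1.119]
force: [-2.8, 1.7, 5.8]
width: 0.261
grasp_force: 61.8
```

Emit:
{"fn": "drive_tool", "kwargs": {
  "targets": [
    {"travel": [0,0,0],"dr": [0,0,0]},
    {"travel": [0,0,0],"dr": [0,0,0]},
    {"travel": [0,0,0],"dr": [0,0,0]},
    {"travel": [0,0,-10],"dr": [0,0,0]},
    {"travel": [0,0,-40],"dr": [0,0,0]}
  ],
  "gripper": -0.1
}}

```text
time_s: 36.25
position: [0.4059, -0.2944, 0.0518]
tcp_rot: [-3.137, -0.001, 1.119]
force: [0.7, -0.5, 0.3]
width: 0.448
grasp_force: 0.0
```

Emit:
{"fn": "drive_tool", "kwargs": {
  "targets": [
    {"travel": [0,0,-60],"dr": [0,0,0]},
    {"travel": [0,0,-120],"dr": [0,0,0]},
    {"travel": [40,-40,-150],"dr": [0,0,0]},
    {"travel": [80,-60,-150],"dr": [0,0,0]},
    {"travel": [80,-60,-150],"dr": [0,0,0]}
  ]
}}

```text
time_s: 36.88
position: [0.3881, -0.1953, 0.2046]
tcp_rot: [3.138, -0.0, 1.122]
force: [0.3, -0.7, -0.8]
width: 0.453
grasp_force: 0.0
```

```bash
python3 - <<'E'
from h import *
s=bot.observe();print(s["time_s"],s["position"],s["force"])
c=cam("top");cv2.imwrite("pics/top9.png",cv2.resize(c["frame"][120:300,130:400,::-1],None,fx=2.96,fy=2.96,interpolation=cv2.INTER_CUBIC))
for n,z in [("magnet",.024),("bit_a",.062),("tape_roll",.019),("v_block",.03),("paste_tin",.039)]:
    for d in bot.masks_of("top",n)[:3]:
        r=rect(c,d["pixels"],z);print(n,round(d["p"],2),np.round(d["centre"]),r,w2s(r[:2]/1000).round())
E
```

```text
36.875 [ 0.38814066 -0.19530558  0.20460915] [ 0.28274026 -0.66372398 -0.80460935]
magnet 0.47 [164. 238.] [516.8 189.3  64.   27.1  77.4] [-65. 131.]
bit_a 0.79 [264. 239.] [502.1 -74.9  15.5 106.   82.1] [ -29. -131.]
bit_a 0.66 [252. 240.] [505.9 -44.9  12.4 105.6  79. ] [ -31. -101.]
bit_a 0.53 [273. 239.] [ 493.9 -105.5   15.2  106.4   79.9] [ -32. -163.]
tape_roll 0.57 [376. 183.] [ 621.3 -365.5   69.1   72.7   23.8] [ 143. -394.]
tape_roll 0.31 [250. 235.] [509.2 -43.8  16.3 108.   80.4] [-28. -99.]
v_block 0.61 [350. 209.] [ 581.6 -303.    62.1   57.5   13.1] [  92. -340.]
paste_tin 0.75 [202. 152.] [733.2  80.3  65.3  72.7  89.7] [168.  65.]
```

View pics/top9.png

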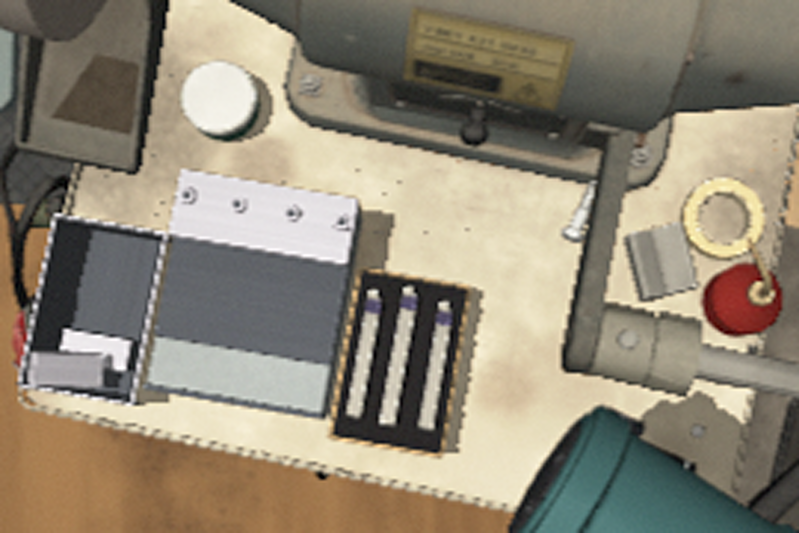

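The top view shows three bits on the block, bystanders unmoved, the channel empty. The knocked offcut now lies at (70,368) in the box; the arm hides the magnet. I check both with the side camera.

```bash
python3 - <<'E'
from h import *
c=cam("side");ct=cam("top")
for n in ("offcut_1","magnet"):
  for cc,nm in ((c,"side"),(ct,"top")):
    for d in bot.masks_of(nm,n)[:3]:
        print(n,nm,round(d["p"],2),np.round(d["centre"]),[(w2s(at(cc,d["centre"],z))-[-32.8,132]).round().tolist() for z in (.012,.03,.05)],at(cc,d["centre"],.012).round(3))
a=c["frame"][:,:,::-1];cv2.imwrite("pics/s9.png",cv2.resize(a[160:400,200:440],None,fx=2.4,fy=2.4,interpolation=cv2.INTER_CUBIC))
E
```

```text
offcut_1 side 0.73 [294. 341.] [[-38.0, -11.0], [-44.0, 5.0], [-51.0, 24.0]] [0.509 0.181 0.012]
offcut_1 side 0.68 [276. 273.] [[63.0, -176.0], [54.0, -155.0], [45.0, -132.0]] [ 0.577 -0.001  0.012]
offcut_1 side 0.54 [283. 337.] [[-16.0, -12.0], [-23.0, 5.0], [-30.0, 23.0]] [0.531 0.176 0.012]
offcut_1 top 0.6 [155. 245.] [[-56.0, 16.0], [-56.0, 11.0], [-55.0, 5.0]] [0.497 0.21  0.012]
magnet side 0.74 [366. 207.] [[-49.0, -487.0], [-55.0, -458.0], [-61.0, -427.0]] [ 0.408 -0.284  0.012]
magnet top 0.47 [377. 186.] [[198.0, -534.0], [194.0, -529.0], [190.0, -525.0]] [ 0.642 -0.378  0.012]
```

View pics/s9.png

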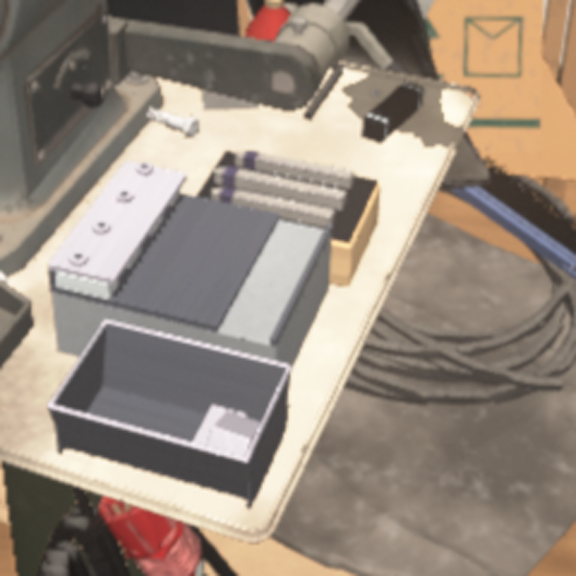

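Both offcuts lie low in the box at (225,425), the bits are on the block, and the magnet is back in place at (392,112). I hand the job in.

```bash
python3 -c "
from plant import bot
print(bot.sign_off())"
```

```text
the job is handed in; nothing more can be done
None
```

I handed the job in at about 37 s with both offcuts in the scrap box, all three bits side by side on the block, the channel swept and the magnet back in place; no verdict was returned.

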